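Stack the consolidation cell for a calibration run

ROBOT

A 6-joint arm with a two-finger parallel gripper is mounted at the origin on the work surface. World frame = base frame: x ahead of the robot, y to its left, z up, the work surface at z = 0. Lengths are in m, angles in degrees, forces in N, time in s.
With the tool pointing down it reaches from about 0.3 to 0.75 m from the base axis. Payload 8.5 kg.
Tool frame: the origin (TCP) lies midway between the tips of the shut fingers; the grasp point (between the pads) lies 19 mm behind it; z points along the fingers, y is the line along which they close (so a half turn about z gives the same grasp; the last joint's range is limited). The gripper opens to 88 mm and grips with 3 to 60 N. Pads are 18 mm wide; open, the fingers measure 123 mm over their backs; the gripper's body (75 mm by 187 mm) begins 45 mm behind the grasp point.
Start: joints at [54.815, 21.807, 74.336, -0, 83.858, -12.336], TCP at [0.214, 0.507, 0.239] pointing down, gripper open.
Joint ranges: [-178.18, 178.18], [-50.72, 133.34], [12.68, 142.11], [-81.47, 261.47], [9.98, 163.14], [-165.26, 165.26]. Speed limits (degrees/s): [136.94, 136.94, 180, 180, 180, 180].

INTERFACE

Orientations are given as [roll, pitch, yaw] about the fixed x, y, z axes, in that order (R = Rz(yaw) Ry(pitch) Rx(roll)).
In Python, from cell import bot, capture, job, recognise, silhouettes gives the robot as it stands.
- The arm moves only by the tool drive_tool, never from a script. Its arguments are lists of equal length, an entry for each row: "linear": the shift along the tool's x, y, z scaled (see below), a list of three; "rot": the turn, a rotation vector about the tool's x, y, z scaled (see below), a list of three; "jaw": the opening, from 0 (shut) to 1 (fully open). In form: {"linear": [[dx, dy, dz], ...], "rot": [[wx, wy, wz], ...], "jaw": [jaw, ...]}. A call has 1 to 8 rows; each row is the pose to reach, as a shift and turn from the pose commanded when the call began, along the tool's axes at that moment; what a row does not reach only later rows make up. The controller multiplies each number of a shift by 0.15 m and each number of a turn by 90 degrees. A row lasts 1/10 s, in which the tool goes at most 50 mm and 8.59 degrees, less where a joint would pass 70% of its speed; a pose out of reach is approached as far as the arm can. A call with a number of a shift or a turn outside -1 to 1 is refused whole. A call with a gripper value outside its range is refused whole. The fingers move at their own pace and stop on an object; "force" is the grip in N (left out, the last holds). Time passes only in rows, so rows that repeat a pose let the fingers close. It gives the time, the measured TCP pose, the force, the opening and the grip force at its end, in the units of the state.
- bot.get_obs(): the state, without advancing time (a new reading comes with each control period).
- capture(name): name is "scene" or "top" or "wrist"; returns a dict with "pixels" (420x560x3 uint8, blue, green, red), "range_z" (420x560 float32, m along the optical axis (not along the pixel's ray), 0 where there is no reading), "intrinsics" (3x3 intrinsics, pixels), "D" ([k1, k2, p1, p2, k3] as OpenCV has them; the pictures are not rectified), "world_from_camera" (4x4, takes a point from camera to world coordinates); the wrist camera has in their place "hand_eye" (4x4, takes a point from camera to tool coordinates, whose origin is the TCP and whose axes are the flange's). Camera axes: x right, y up, looking along -z (the intrinsics and any distortion apply to the point x, -y, -z); pixel columns grow to the right and rows downward; lengths in m; the calibration is good to about 2 mm. A picture is of the moment at which its call begins: read the wrist's pose just before it.
- job.close_job(): hands the job in; it is judged then, once.
Trained networks look in a picture, given as the dict that the camera call returned (one of the last four; its "shot" number tells which), for a name from the list of things; names that differ only in an ending like _2 or _b are one class to them, and where a whole thing is asked for, a point or a joint stands for the part that bears it (a point fixed in the world has none). Each returns a list of dicts, best first, with "conf" (0 to 1); they miss things now and then, are a little off and sometimes report something else, mostly with a low value. They report only what shows in the picture. A call takes as long as a camera call.
- recognise(picture, target): "location" ([x, y, z] in m, in world coordinates, good to about 4 mm: the middle of the surface that is visible of it).
- silhouettes(picture, target): "pixels" (420x560 bool, what is visible of it).
The state is a dict: "time_s": time; "joint_positions": joint angles; "qvel": joint speeds; "joint_efforts": joint torques, N m; "ee_pos": TCP position; "eef_rot": TCP orientation; "ft_force": force on the tool from outside, world axes, zero at the start; "torque": the same for the moment, N m; "gripper_width": opening from 0.0 (shut) to 1.0 (fully open); "grip_force": force on a finger pad.
Only numpy, scipy, OpenCV 4.12 (cv2) and the standard library are available. Lean on these libraries where they do the work, as an engineer would, in place of code of your own. Each camera call takes 0.05 s, during which the arm holds its last target. There are 200 camera calls.

TASK

Build up the consolidation cell on its base for a calibration run, in this order: seat the large brown porous stone in the base's recess, stand the steel calibration disc in the middle of it, lower the brass ring over the disc onto the large stone, lay the small black stone in the ring flat on the disc, and finish with the blue loading cap, ball up, in the middle of the small stone. Set each part down and let go before fetching the next, and do not drop any: the stones chip. Leave the water jacket and the dial gauge where they lie.

Things in the scene. Friction and masses are not known exactly. Their poses are not given: they have to be found in the camera images.
- cell_base: round bare-aluminium base of the consolidation cell, 114 mm across and 20 mm high, fixed to the bench, with a round flat-bottomed recess in the middle of its top, 72 mm across and 5 mm deep (its floor is 15 mm above the bench); a small brass drain barb sticks 10 mm out of its side. Origin: centre of the underside, on the recess's axis; z up.
- large_stone: large porous stone: brown speckled disc, 66 mm across, 14 mm thick, lower edge bevelled 2.5 mm, lying flat on the bench. Origin: centre of the underside; z up. Seated in the recess its top stands 29 mm above the bench, 9 mm proud of the base.
- cal_disc: calibration disc: plain bright steel, 48 mm across, 20 mm high, upper edge bevelled 2.5 mm, lying flat on the bench; 0.2 to 0.35 kg. Origin: centre of the underside; z up.
- brass_ring: specimen ring: brass, open at both ends, 66 mm outside, bore 53 mm, 26 mm high, lying flat on the bench; 0.2 to 0.33 kg. It goes over the calibration disc and rests on the large stone, so it rises 6 mm above the disc. Origin: centre of the underside, on its axis; z up.
- small_stone: small porous stone: near-black speckled disc, 48 mm across, 12 mm thick, lower edge bevelled 2.5 mm, lying flat on the bench. In place its lower half is inside the ring and its upper 6 mm stand proud. Origin: centre of the underside; z up.
- load_cap: loading cap: blue anodised flange 46 mm across and 8 mm thick, with an upright round boss 24 mm across rising from it to 30 mm, and a steel ball on top of the boss (37 mm in all); it stands ball up on the bench. Origin: centre of the flat underside; z up.
- water_jacket: clear water jacket with blue rims: tube 101 mm across, 50 mm high, standing on the bench; not used. Origin: centre of the underside.
- dial_gauge: loose dial gauge lying face up: steel case 56 mm across and 21 mm high, white face, with a thin stem to 61 mm from the centre along its own +y; not used. Origin: centre of the case's underside.

How it is judged:
By the outcome, as a careful person would: the job done as asked, in the order asked, and still so for the second after the job is handed in, with the robot touching nothing.
It also fails if it takes over 128 s, if anything falls off the work surface, if the arm or the gripper's body presses on something with over 40 N, if the wrist force passes 120 N, or if a joint passes its speed limit or range.

## Working session

There is one attempt and no reset: what is moved stays moved. The work goes in short steps, Python scripts to look and compute and a tool call to move; the robot and the scene stay as the last step left them, time stands still between calls to the robot, and variables do not carry over. Pictures are saved under pics/ and viewed, at most 14 in all, crops included, and the job is handed in when it is done.

Besides the shell and the picture viewer there is one more tool, called as a command line: name --argument value ..., lists and objects as JSON in quotes. drive_tool: Moves the arm, as the interface text tells. Its arguments: {"type":"object","properties":{"linear":{"type":"array"},"rot":{"type":"array"},"jaw":{"type":"array"},"force":{"type":"number"}},"required":["linear","rot","jaw"]}

```bash
ls; mkdir -p pics
cat > h.py <<'E'
import numpy as np, cv2
from scipy.spatial.transform import Rotation as R
from cell import bot, capture, job, recognise, silhouettes
N=["cell_base","large_stone","cal_disc","brass_ring","small_stone","load_cap","water_jacket","dial_gauge"]
def T_tool(o):
    T=np.eye(4);T[:3,:3]=R.from_euler('xyz',o['eef_rot'],degrees=True).as_matrix();T[:3,3]=o['ee_pos'];return T
def snap(name):
    o=bot.get_obs();p=capture(name)
    p['W']=np.array(p['world_from_camera']) if 'world_from_camera' in p else T_tool(o)@np.array(p['hand_eye'])
    return p
def pts(p,mask):
    v,u=np.nonzero(mask&(p['range_z']>0));z=p['range_z'][v,u]
    n=cv2.undistortPoints(np.c_[u,v].astype(float)[:,None],np.array(p['intrinsics'],float),np.array(p['D'],float))[:,0]
    c=np.c_[n[:,0]*z,-n[:,1]*z,-z,np.ones(len(z))]
    return (c@p['W'].T)[:,:3]
def circ(P):
    # min enclosing circle of robust points
    m=np.median(P,0);P=P[np.linalg.norm(P[:,:2]-m[:2],axis=1)<.12]
    (x,y),r=cv2.minEnclosingCircle((P[:,:2]*1000).astype(np.float32));return x/1000,y/1000,r/1000
E
python3 - <<'E'
from h import *
print(bot.get_obs())
for c in ["scene","top"]:
    p=snap(c);cv2.imwrite(f"pics/{c}0.png",p['pixels']);print(c,np.round(p['W'],3).tolist())
    for n in N:
        r=recognise(p,n);s=silhouettes(p,n)
        print(n,[(np.round(q['location'],3).tolist(),round(q['conf'],2)) for q in r[:3]])
        for q in s[:1]:
            P=pts(p,q['pixels'])
            if len(P): 
                zt=np.percentile(P[:,2],95);Q=P[P[:,2]>zt-.005];print('   sil',round(q['conf'],2),len(P),'ztop',zt.round(4),'circ',np.round(circ(Q),4),np.median(Q,0).round(4))
E
```

```text
pics
{'time_s': 0.0, 'joint_positions': array([ 5.48131887e+01,  2.18396252e+01,  7.43852804e+01, -3.82256557e-04,
        8.38585983e+01, -1.23363201e+01]), 'qvel': array([-0.02585429,  0.02958373,  0.02893214, -0.00314079,  0.1523352 ,
        0.03330333]), 'joint_efforts': array([-6.84715815e-04, -4.37940288e+01, -2.24548870e+01,  7.12911109e-02,
        3.54263722e-02, -1.41851651e-04]), 'ee_pos': array([0.21341741, 0.50659009, 0.23814747]), 'eef_rot': array([-1.79918343e+02, -1.74693477e-02,  1.57149537e+02]), 'ft_force': array([-0.09939747, -0.07869318,  0.57036912]), 'torque': array([-0.03808232, -0.04967632,  0.01475662]), 'grip_force': 0.0, 'gripper_width': 0.9978802709220481}
scene [[0.522, -0.677, 0.518, 1.003], [0.853, 0.415, -0.318, -0.294], [0.0, 0.608, 0.794, 0.707], [0.0, 0.0, 0.0, 1.0]]
cell_base [([0.637, 0.298, 0.018], 0.73)]
   sil 0.92 1715 ztop 0.0214 circ [0.6308 0.3025 0.0584] [0.6327 0.2982 0.0197]
large_stone []
   sil 0.95 726 ztop 0.0159 circ [0.6324 0.0815 0.0334] [0.6337 0.0805 0.0137]
cal_disc [([0.639, -0.287, 0.025], 0.83)]
   sil 0.9 607 ztop 0.0219 
[... 1047 characters left out ...]
2]
cal_disc [([0.63, -0.29, 0.02], 0.91)]
   sil 0.62 424 ztop 0.0229 circ [ 0.635  -0.2844  0.0236] [ 0.6352 -0.2845  0.02  ]
brass_ring [([0.456, -0.288, 0.028], 0.76)]
   sil 0.61 396 ztop 0.0278 circ [ 0.4544 -0.2808  0.0331] [ 0.4563 -0.2807  0.0253]
small_stone [([0.64, -0.088, 0.014], 0.84)]
load_cap [([0.48, -0.123, 0.009], 0.93), ([0.625, 0.302, 0.019], 0.7)]
   sil 0.86 371 ztop 0.0346 circ [ 0.4799 -0.1214  0.0116] [ 0.4797 -0.1218  0.0319]
water_jacket [([0.483, 0.301, 0.038], 0.83)]
   sil 0.81 972 ztop 0.0524 circ [0.4797 0.2857 0.0511] [0.4795 0.2846 0.0505]
dial_gauge [([0.462, 0.089, 0.02], 0.85)]
   sil 0.57 623 ztop 0.0237 circ [0.4659 0.0927 0.0273] [0.4654 0.0925 0.0212]
```

View pics/top0.png

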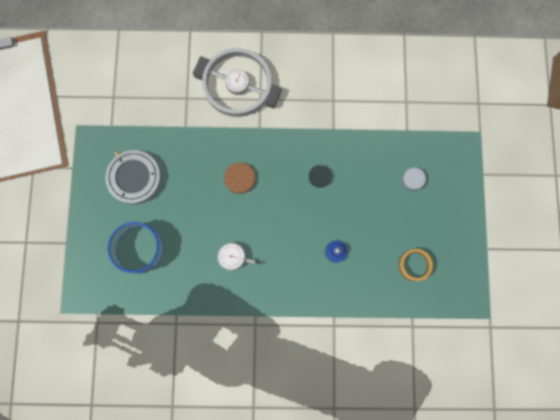

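View pics/scene0.png

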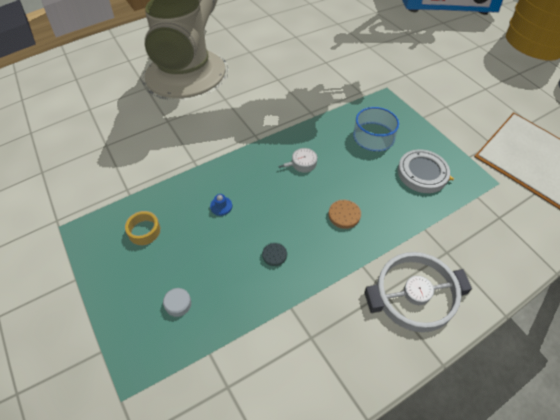

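Top view: base at pixel (132,177), large stone (239,178), small stone (320,176), disc (414,178), ring (416,265), cap (336,251), jacket (134,247), gauge (231,256). The scene view agrees. I'll go to hover over the base with the jaws along world y (yaw 180).

drive_tool --linear '[[-0.33, 0, 0], [-0.66, 0, 0], [-1, 0, 0], [-1, 0, 0]]' --rot '[[0, 0, -0.09], [0, 0, -0.18], [0, 0, -0.2539], [0, 0, -0.2539]]' --jaw '[1, 1, 1, 1]'

```text
time_s: 2.1
ee_pos: [0.3559, 0.4466, 0.2383]
eef_rot: [-180.0, 0.0, 179.9]
ft_force: [0.0, -0.0, -0.9]
gripper_width: 0.997
grip_force: 0.0
```

drive_tool --linear '[[-0.31, -0.16, 0], [-0.62, -0.32, 0], [-0.927, -0.483, 0], [-0.927, -0.483, 0]]' --rot '[[0, 0, 0], [0, 0, 0], [0, 0, 0], [0, 0, 0]]' --jaw '[1, 1, 1, 1]'

```text
time_s: 2.5
ee_pos: [0.4944, 0.3737, 0.2379]
eef_rot: [-180.0, 0.0, 179.7]
ft_force: [-0.3, 0.2, 0.3]
gripper_width: 1.0
grip_force: 0.0
```

drive_tool --linear '[[-0.31, -0.16, 0], [-0.62, -0.32, 0], [-0.927, -0.483, 0], [-0.927, -0.483, 0], [-0.927, -0.483, 0], [-0.927, -0.483, 0]]' --rot '[[0, 0, 0], [0, 0, 0], [0, 0, 0], [0, 0, 0], [0, 0, 0], [0, 0, 0]]' --jaw '[1, 1, 1, 1, 1, 1]'

```text
time_s: 3.1
ee_pos: [0.6286, 0.305, 0.2389]
eef_rot: [180.0, -0.0, -179.9]
ft_force: [-1.0, 1.1, 0.3]
gripper_width: 0.999
grip_force: 0.0
```

```bash
cat >> h.py <<'E'
def look(names,tag=None):
    p=snap('wrist');o=bot.get_obs();print('t',o['time_s'],'tcp',o['ee_pos'].round(4),o['eef_rot'].round(2),'w',round(o['gripper_width']*88,1),'F',o['ft_force'].round(1),'gf',o['grip_force'])
    if tag: cv2.imwrite(f"pics/{tag}.png",p['pixels'])
    for n in names:
        for q in silhouettes(p,n)[:1]:
            P=pts(p,q['pixels'])
            if len(P)<30: continue
            zt=np.percentile(P[:,2],95);Q=P[P[:,2]>zt-.004];lo=np.percentile(P[:,2],5)
            c=circ(Q);print(n,round(q['conf'],2),len(P),'ztop',zt.round(4),'zmed',np.median(Q[:,2]).round(4),'zlow',lo.round(4),'circ',np.round(c,4),'rel',np.round(np.array(c[:2])-o['ee_pos'][:2],4))
    return p
E
python3 - <<'E'
from h import *
p=look(N,'w1');print(np.round(p['hand_eye'],3),np.array(p['intrinsics']).round(1),p['D'])
E
```

```text
t 3.15 tcp [0.6284 0.3052 0.2392] [ 179.98   -0.   -179.91] w 87.9 F [ 0.2  0.1 -0.2] gf 0.0
cell_base 0.63 8936 ztop 0.0206 zmed 0.0194 zlow 0.0133 circ [0.6275 0.3022 0.0569] rel [-0.0009 -0.003 ]
large_stone 0.73 2905 ztop 0.0148 zmed 0.0135 zlow 0.0072 circ [0.6299 0.0809 0.0331] rel [ 0.0014 -0.2243]
water_jacket 0.77 2045 ztop 0.0516 zmed 0.0504 zlow 0.0047 circ [0.4785 0.2835 0.0502] rel [-0.15   -0.0217]
dial_gauge 0.59 2989 ztop 0.0222 zmed 0.0209 zlow 0.0057 circ [0.4645 0.0919 0.0284] rel [-0.164  -0.2133]
[[-0.     0.958  0.285  0.074]
 [ 1.     0.     0.001 -0.001]
 [ 0.     0.285 -0.958 -0.146]
 [ 0.     0.     0.     1.   ]] [[349.1   0.  278.8]
 [  0.  349.1 214.8]
 [  0.    0.    1. ]] [-0.03894086  0.          0.          0.          0.        ]
```

View pics/w1.png

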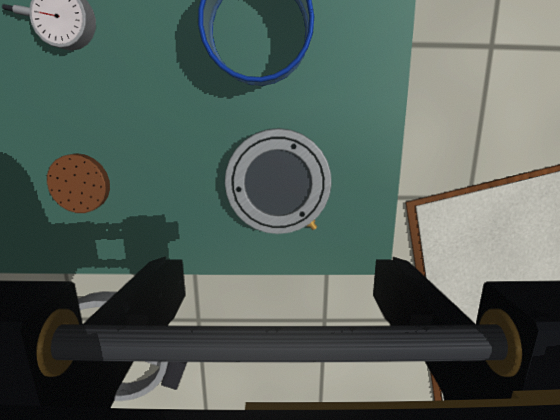

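The wrist view shows the base at (278,181) with its recess empty, and the large stone at (78,183). I'll move over the stone and look from the same relative height.

drive_tool --linear '[[0, -0.33, 0], [0, -0.6, 0], [0, -0.743, 0]]' --rot '[[0, 0, 0], [0, 0, 0], [0, 0, 0]]' --jaw '[1, 1, 1]'

```text
time_s: 3.85
ee_pos: [0.6299, 0.1895, 0.2389]
eef_rot: [-180.0, 0.0, 179.9]
ft_force: [0.2, -0.6, 0.2]
gripper_width: 0.999
grip_force: 0.0
```

drive_tool --linear '[[0, -0.33, 0], [0, -0.6, 0], [0, -0.743, 0], [0, -0.743, 0], [0, -0.743, 0], [0, -0.743, 0]]' --rot '[[0, 0, 0], [0, 0, 0], [0, 0, 0], [0, 0, 0], [0, 0, 0], [0, 0, 0]]' --jaw '[1, 1, 1, 1, 1, 1]'

```text
time_s: 4.45
ee_pos: [0.6298, 0.0821, 0.2388]
eef_rot: [180.0, 0.0, -179.9]
ft_force: [-0.2, 0.3, -0.1]
gripper_width: 0.999
grip_force: 0.0
```

Run:
```python
from h import *
for i in range(2): look(["large_stone","small_stone","cell_base"])
print(bot.get_obs()['joint_positions'])
```

```text
t 4.5 tcp [0.6298 0.0821 0.2387] [ 179.99    0.   -179.91] w 87.9 F [0.3 0.1 0.1] gf 0.0
large_stone 0.71 2840 ztop 0.0146 zmed 0.0133 zlow 0.012 circ [0.6298 0.0802 0.033 ] rel [-0.0001 -0.002 ]
small_stone 0.68 1520 ztop 0.0127 zmed 0.0115 zlow 0.0041 circ [ 0.6367 -0.0891  0.0239] rel [ 0.0069 -0.1712]
cell_base 0.91 9065 ztop 0.0205 zmed 0.0194 zlow 0.0091 circ [0.6279 0.3025 0.0575] rel [-0.0019  0.2203]
t 4.7 tcp [0.6299 0.0816 0.2387] [ 180.     -0.   -179.94] w 88.2 F [-0.3  0.9 -0. ] gf 0.0
large_stone 0.84 2871 ztop 0.0146 zmed 0.0134 zlow 0.0119 circ [0.6296 0.0802 0.0329] rel [-0.0003 -0.0014]
small_stone 0.69 1505 ztop 0.0128 zmed 0.0115 zlow 0.0066 circ [ 0.6366 -0.0892  0.0239] rel [ 0.0068 -0.1708]
cell_base 0.6 8757 ztop 0.0205 zmed 0.0193 zlow 0.0125 circ [0.6281 0.3016 0.0571] rel [-0.0017  0.22  ]
[-3.32782568e+00  3.06100511e+01  5.94799450e+01  1.45862849e-03
  8.99104545e+01 -9.33503128e+01]
```

drive_tool --linear '[[0, 0, 0.3], [0, 0, 0.6], [0, 0, 0.9], [0, 0, 1.0]]' --rot '[[0, 0, 0], [0, 0, 0], [0, 0, 0], [0, 0, 0]]' --jaw '[1, 1, 1, 1]'

```text
time_s: 5.25
ee_pos: [0.6278, 0.0809, 0.0841]
eef_rot: [180.0, -0.4, 180.0]
ft_force: [-0.6, 0.1, 0.5]
gripper_width: 1.002
grip_force: 0.0
```

drive_tool --linear '[[0, 0, 0.2], [0, 0, 0.4], [0, 0, 0.5], [0, 0, 0.547], [0, 0, 0.547], [0, 0, 0.547]]' --rot '[[0, 0, 0], [0, 0, 0], [0, 0, 0], [0, 0, 0], [0, 0, 0], [0, 0, 0]]' --jaw '[1, 1, 1, 1, 1, 0.9]'

```text
time_s: 5.85
ee_pos: [0.6304, 0.0808, 0.0076]
eef_rot: [-180.0, 0.1, -180.0]
ft_force: [-0.3, -0.6, 0.4]
gripper_width: 0.93
grip_force: 0.0
```

drive_tool --linear '[[0, 0, 0], [0, 0, 0], [0, 0, 0], [0, 0, 0], [0, 0, 0], [0, 0, 0]]' --rot '[[0, 0, 0], [0, 0, 0], [0, 0, 0], [0, 0, 0], [0, 0, 0], [0, 0, 0]]' --jaw '[0.7, 0.65, 0.65, 0.65, 0.65, 0.65]' --force 20

```text
time_s: 6.45
ee_pos: [0.6303, 0.0808, 0.0075]
eef_rot: [-180.0, 0.1, -180.0]
ft_force: [-0.7, -1.0, 6.2]
gripper_width: 0.737
grip_force: 20.0
```

Run:
```python
from h import *
look(["large_stone"],'w2')
```

```text
t 6.5 tcp [0.6303 0.0808 0.0075] [ 1.8e+02  8.0e-02 -1.8e+02] w 64.8 F [-0.7  0.7  7.4] gf 20.000746082514524
large_stone 0.96 14293 ztop 0.0144 zmed 0.0134 zlow 0.0118 circ [0.6303 0.0796 0.0332] rel [ 0.0001 -0.0012]
```

View pics/w2.png

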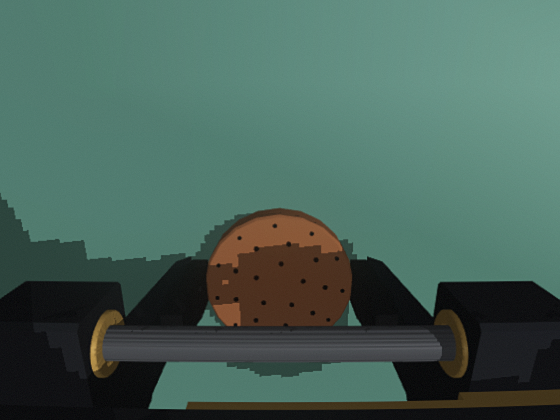

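The stone is held between the fingers at pixel (279,280), so the wrist camera's y bias is about −1.2 mm. Next: lift and carry to the base.

drive_tool --linear '[[0, 0, -0.1], [0, 0, -0.3], [0, 0, -0.5], [0, 0, -0.6], [0, 0, -0.6]]' --rot '[[0, 0, 0], [0, 0, 0], [0, 0, 0], [0, 0, 0], [0, 0, 0]]' --jaw '[0.65, 0.65, 0.65, 0.65, 0.65]'

```text
time_s: 7.05
ee_pos: [0.6307, 0.0807, 0.0987]
eef_rot: [-180.0, 0.2, -180.0]
ft_force: [0.4, -0.3, -1.4]
gripper_width: 0.736
grip_force: 20.0
```

drive_tool --linear '[[0, 0.1, 0], [0, 0.3, 0], [0, 0.5, 0], [0, 0.7, 0], [0, 0.742, 0]]' --rot '[[0, 0, 0], [0, 0, 0], [0, 0, 0], [0, 0, 0], [0, 0, 0]]' --jaw '[0.65, 0.65, 0.65, 0.65, 0.65]'

```text
time_s: 7.55
ee_pos: [0.6286, 0.1958, 0.0948]
eef_rot: [180.0, -0.2, -179.8]
ft_force: [-0.4, -1.5, -0.6]
gripper_width: 0.728
grip_force: 20.0
```

drive_tool --linear '[[0.0127, 0.2, 0], [0.0127, 0.4, 0], [0.0127, 0.6, 0], [0.0127, 0.7, 0], [0.0127, 0.742, 0], [0.0127, 0.742, 0], [0.0127, 0.742, 0]]' --rot '[[0, 0, 0], [0, 0, 0], [0, 0, 0], [0, 0, 0], [0, 0, 0], [0, 0, 0], [0, 0, 0]]' --jaw '[0.65, 0.65, 0.65, 0.65, 0.65, 0.65, 0.65]'

```text
time_s: 8.25
ee_pos: [0.6282, 0.3022, 0.0964]
eef_rot: [-180.0, -0.0, 179.9]
ft_force: [-0.8, -0.5, -0.4]
gripper_width: 0.733
grip_force: 20.0
```

Run:
```python
from h import *
look(["large_stone","cell_base"],'w3')
```

```text
t 8.3 tcp [0.6282 0.3021 0.0966] [-1.7998e+02 -2.0000e-02  1.7993e+02] w 64.4 F [-1.1  0.1 -1.6] gf 19.999827094143257
large_stone 0.96 14347 ztop 0.1032 zmed 0.1022 zlow 0.1004 circ [0.6281 0.3009 0.0332] rel [-0.0001 -0.0012]
cell_base 0.92 11619 ztop 0.0206 zmed 0.0195 zlow 0.0137 circ [0.6277 0.3022 0.057 ] rel [-0.0006  0.    ]
```

View pics/w3.png

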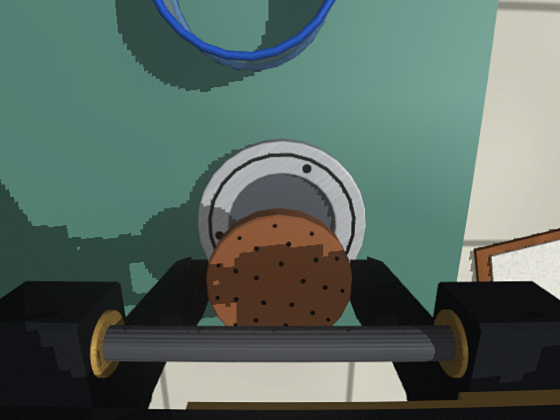

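Stone held (279,280), the recess under it at (277,205). Aligned to within a millimetre, so I'll lower it.

drive_tool --linear '[[0, 0, 0.1], [0, 0, 0.25], [0, 0, 0.4], [0, 0, 0.43], [0, 0, 0.46], [0, 0, 0.475], [0, 0, 0.49], [0, 0, 0.497]]' --rot '[[0, 0, 0], [0, 0, 0], [0, 0, 0], [0, 0, 0], [0, 0, 0], [0, 0, 0], [0, 0, 0], [0, 0, 0]]' --jaw '[0.65, 0.65, 0.65, 0.65, 0.65, 0.65, 0.65, 0.65]'

```text
time_s: 9.2
ee_pos: [0.6282, 0.3034, 0.0227]
eef_rot: [180.0, 0.1, -180.0]
ft_force: [0.2, 0.1, -1.7]
gripper_width: 0.734
grip_force: 20.0
```

drive_tool --linear '[[0, 0, 0], [0, 0, 0.003], [0, 0, 0.003]]' --rot '[[0, 0, 0], [0, 0, 0], [0, 0, 0]]' --jaw '[0.65, 0.65, 0.65]'

```text
time_s: 9.5
ee_pos: [0.6282, 0.3034, 0.0226]
eef_rot: [180.0, 0.1, -180.0]
ft_force: [-1.0, -0.6, 5.6]
gripper_width: 0.739
grip_force: 20.0
```

Run:
```python
from h import *
look(["large_stone","cell_base"],'w4')
```

```text
t 9.55 tcp [0.6282 0.3035 0.0226] [ 1.7999e+02  6.0000e-02 -1.7999e+02] w 64.4 F [-2.1 -0.8  5.2] gf 20.000691160093993
large_stone 0.92 14282 ztop 0.0294 zmed 0.0285 zlow 0.0268 circ [0.6279 0.3022 0.0331] rel [-0.0003 -0.0013]
cell_base 0.81 16538 ztop 0.0206 zmed 0.0195 zlow 0.0143 circ [0.6283 0.3025 0.0571] rel [ 0.0001 -0.0009]
```

drive_tool --linear '[[0, 0, 0], [0, 0, 0], [0, 0, 0], [0, 0, -0.2], [0, 0, -0.5], [0, 0, -0.723]]' --rot '[[0, 0, 0], [0, 0, 0], [0, 0, 0], [0, 0, 0], [0, 0, 0], [0, 0, 0]]' --jaw '[0.8, 0.95, 1, 1, 1, 1]'

```text
time_s: 10.25
ee_pos: [0.6282, 0.3035, 0.1324]
eef_rot: [180.0, 0.1, -180.0]
ft_force: [0.1, 0.4, -0.5]
gripper_width: 0.998
grip_force: 0.0
```

drive_tool --linear '[[0, 0, -0.3], [0, 0, -0.6], [0, 0, -0.723], [0, 0, -0.723], [0, 0, -0.723], [0, 0, -0.723]]' --rot '[[0, 0, 0], [0, 0, 0], [0, 0, 0], [0, 0, 0], [0, 0, 0], [0, 0, 0]]' --jaw '[1, 1, 1, 1, 1, 1]'

```text
time_s: 10.85
ee_pos: [0.6275, 0.3032, 0.2362]
eef_rot: [-179.9, -0.2, -180.0]
ft_force: [-0.8, -0.1, -0.4]
gripper_width: 0.996
grip_force: 0.0
```

Run:
```python
from h import *
look(["large_stone","cell_base"],'w5');look(["large_stone","cell_base"])
```

```text
t 10.9 tcp [0.6276 0.3033 0.2363] [-179.94   -0.21  180.  ] w 88.0 F [-0.   0.2  0.4] gf 0.0
large_stone 0.58 3146 ztop 0.0297 zmed 0.0284 zlow 0.027 circ [0.6277 0.3016 0.033 ] rel [ 0.0001 -0.0017]
cell_base 0.93 5510 ztop 0.0208 zmed 0.0194 zlow 0.015 circ [0.6274 0.3022 0.0567] rel [-0.0001 -0.0011]
t 11.05 tcp [0.6278 0.3033 0.2375] [-1.7997e+02 -1.0000e-01 -1.8000e+02] w 88.0 F [ 0.2 -0.5  0.1] gf 0.0
large_stone 0.8 3112 ztop 0.0296 zmed 0.0284 zlow 0.0271 circ [0.6277 0.3016 0.0329] rel [-0.0001 -0.0017]
cell_base 0.88 5695 ztop 0.0208 zmed 0.0194 zlow 0.0148 circ [0.6277 0.3021 0.0569] rel [-0.0002 -0.0013]
```

drive_tool --linear '[[-0.02, -0.3, 0], [-0.03, -0.6, 0], [-0.05, -0.981, 0]]' --rot '[[0, 0, 0], [0, 0, 0], [0, 0, 0]]' --jaw '[1, 1, 1]'

```text
time_s: 11.45
ee_pos: [0.6348, 0.1626, 0.2384]
eef_rot: [180.0, -0.0, -179.9]
ft_force: [1.2, -0.5, -0.5]
gripper_width: 0.997
grip_force: 0.0
```

drive_tool --linear '[[0, -0.33, 0], [0, -0.66, 0], [0, -0.981, 0]]' --rot '[[0, 0, 0], [0, 0, 0], [0, 0, 0]]' --jaw '[1, 1, 1]'

```text
time_s: 11.75
ee_pos: [0.6348, 0.0143, 0.2386]
eef_rot: [-180.0, 0.0, 180.0]
ft_force: [0.5, -0.1, -0.2]
gripper_width: 0.996
grip_force: 0.0
```

drive_tool --linear '[[0, -0.33, 0], [0, -0.66, 0], [0, -0.981, 0]]' --rot '[[0, 0, 0], [0, 0, 0], [0, 0, 0]]' --jaw '[1, 1, 1]'

```text
time_s: 12.05
ee_pos: [0.6348, -0.133, 0.2387]
eef_rot: [-180.0, 0.0, 180.0]
ft_force: [1.3, -0.4, 0.0]
gripper_width: 1.0
grip_force: 0.0
```

drive_tool --linear '[[0, -0.33, 0], [0, -0.66, 0], [0, -0.9, 0], [0, -0.981, 0], [0, -0.981, 0], [0, -0.981, 0], [0, -0.981, 0]]' --rot '[[0, 0, 0], [0, 0, 0], [0, 0, 0], [0, 0, 0], [0, 0, 0], [0, 0, 0], [0, 0, 0]]' --jaw '[1, 1, 1, 1, 1, 1, 1]'

```text
time_s: 12.75
ee_pos: [0.6355, -0.2761, 0.239]
eef_rot: [180.0, 0.0, -179.9]
ft_force: [-0.1, -0.6, -0.8]
gripper_width: 1.007
grip_force: 0.0
```

Run:
```python
from h import *
N2=["cal_disc","brass_ring","small_stone","load_cap"]
look(N2,'w6');look(N2)
```

```text
t 12.8 tcp [ 0.6355 -0.2762  0.239 ] [-1.8000e+02  2.0000e-02 -1.7988e+02] w 88.0 F [0.  0.2 0.1] gf 0.0
cal_disc 0.63 1565 ztop 0.0206 zmed 0.0193 zlow 0.0166 circ [ 0.6332 -0.2888  0.0237] rel [-0.0023 -0.0126]
brass_ring 0.92 848 ztop 0.0268 zmed 0.0255 zlow 0.0052 circ [ 0.4636 -0.2845  0.03  ] rel [-0.1719 -0.0083]
small_stone 0.72 1545 ztop 0.0127 zmed 0.0114 zlow 0.0056 circ [ 0.6369 -0.0895  0.0242] rel [0.0014 0.1866]
load_cap 0.62 1926 ztop 0.0338 zmed 0.031 zlow 0.0047 circ [ 0.4784 -0.1241  0.0122] rel [-0.1571  0.1521]
t 13.05 tcp [ 0.6353 -0.2774  0.2388] [-1.8000e+02  1.0000e-02 -1.7996e+02] w 88.2 F [-0.4 -0.9  0.1] gf 0.0
cal_disc 0.7 1560 ztop 0.0206 zmed 0.0192 zlow 0.0166 circ [ 0.633  -0.289   0.0238] rel [-0.0022 -0.0116]
brass_ring 0.73 748 ztop 0.0269 zmed 0.0255 zlow 0.0081 circ [ 0.4629 -0.2845  0.03  ] rel [-0.1724 -0.0071]
small_stone 0.93 1485 ztop 0.0127 zmed 0.0114 zlow 0.0071 circ [ 0.6365 -0.09    0.0238] rel [0.0012 0.1874]
load_cap 0.85 1945 ztop 0.0337 zmed 0.0309 zlow 0.0041 circ [ 0.4784 -0.1238  0.0122] rel [-0.1568  0.1536]
```

drive_tool --linear '[[0.012, -0.062, 0.3], [0.012, -0.062, 0.6], [0.012, -0.062, 0.9], [0.012, -0.062, 1.0]]' --rot '[[0, 0, 0], [0, 0, 0], [0, 0, 0], [0, 0, 0]]' --jaw '[1, 1, 1, 1]'

```text
time_s: 13.65
ee_pos: [0.6315, -0.2863, 0.0834]
eef_rot: [179.7, -0.4, 180.0]
ft_force: [-0.0, 0.0, 0.0]
gripper_width: 0.998
grip_force: 0.0
```

drive_tool --linear '[[0, 0, 0.2], [0, 0, 0.4], [0, 0, 0.5], [0, 0, 0.567], [0, 0, 0.567], [0, 0, 0.567], [0, 0, 0.567]]' --rot '[[0, 0, 0], [0, 0, 0], [0, 0, 0], [0, 0, 0], [0, 0, 0], [0, 0, 0], [0, 0, 0]]' --jaw '[1, 1, 1, 1, 0.8, 0.7, 0.65]'

```text
time_s: 14.35
ee_pos: [0.6339, -0.2877, 0.0051]
eef_rot: [-179.9, 0.1, -180.0]
ft_force: [-0.8, -0.9, 0.3]
gripper_width: 0.75
grip_force: 0.0
```

drive_tool --linear '[[0, 0, 0], [0, 0, 0], [0, 0, 0], [0, 0, 0], [0, 0, 0], [0, 0, 0]]' --rot '[[0, 0, 0], [0, 0, 0], [0, 0, 0], [0, 0, 0], [0, 0, 0], [0, 0, 0]]' --jaw '[0.6, 0.55, 0.45, 0.45, 0.45, 0.45]' --force 35

```text
time_s: 14.95
ee_pos: [0.6335, -0.2873, 0.0041]
eef_rot: [-180.0, 0.0, -180.0]
ft_force: [-1.7, 1.5, 5.5]
gripper_width: 0.531
grip_force: 35.0
```

Run:
```python
from h import *
look(["cal_disc"],'w7')
```

```text
t 15.0 tcp [ 0.6335 -0.2873  0.0041] [-1.7998e+02  3.0000e-02 -1.8000e+02] w 46.6 F [-1.4  0.7  6.1] gf 35.00108388368972
cal_disc 0.83 9098 ztop 0.0203 zmed 0.0193 zlow 0.0062 circ [ 0.6314 -0.2887  0.0252] rel [-0.0021 -0.0013]
```

drive_tool --linear '[[0, 0, -0.1], [0, 0, -0.3], [0, 0, -0.5], [0, 0, -0.667], [0, 0, -0.667]]' --rot '[[0, 0, 0], [0, 0, 0], [0, 0, 0], [0, 0, 0], [0, 0, 0]]' --jaw '[0.45, 0.45, 0.45, 0.45, 0.45]'

```text
time_s: 15.55
ee_pos: [0.6345, -0.2881, 0.1076]
eef_rot: [-179.8, 0.3, -180.0]
ft_force: [0.8, 0.0, -3.9]
gripper_width: 0.533
grip_force: 35.0
```

drive_tool --linear '[[0, 0.1, 0], [0, 0.25, 0], [0, 0.5, 0], [0, 0.75, 0], [0, 0.984, 0]]' --rot '[[0, 0, 0], [0, 0, 0], [0, 0, 0], [0, 0, 0], [0, 0, 0]]' --jaw '[0.45, 0.45, 0.45, 0.45, 0.45]'

```text
time_s: 16.05
ee_pos: [0.632, -0.1367, 0.1013]
eef_rot: [179.9, -0.2, -180.0]
ft_force: [0.0, -0.5, -3.6]
gripper_width: 0.532
grip_force: 35.0
```

drive_tool --linear '[[0, 0.25, 0], [0, 0.5, 0], [0, 0.75, 0], [0, 0.984, 0]]' --rot '[[0, 0, 0], [0, 0, 0], [0, 0, 0], [0, 0, 0]]' --jaw '[0.45, 0.45, 0.45, 0.45]'

```text
time_s: 16.45
ee_pos: [0.6317, 0.0108, 0.1014]
eef_rot: [179.9, -0.2, -180.0]
ft_force: [0.3, 0.8, -2.8]
gripper_width: 0.532
grip_force: 35.0
```

drive_tool --linear '[[0, 0.25, 0], [0, 0.5, 0], [0, 0.75, 0], [0, 0.984, 0]]' --rot '[[0, 0, 0], [0, 0, 0], [0, 0, 0], [0, 0, 0]]' --jaw '[0.45, 0.45, 0.45, 0.45]'

```text
time_s: 16.85
ee_pos: [0.6314, 0.1581, 0.1013]
eef_rot: [-180.0, -0.3, -180.0]
ft_force: [0.8, -0.5, -3.8]
gripper_width: 0.535
grip_force: 35.0
```

drive_tool --linear '[[0.036, 0.25, 0], [0.036, 0.5, 0], [0.036, 0.7, 0], [0.036, 0.9, 0], [0.036, 0.984, 0], [0.036, 0.984, 0], [0.036, 0.984, 0], [0.036, 0.984, 0]]' --rot '[[0, 0, 0], [0, 0, 0], [0, 0, 0], [0, 0, 0], [0, 0, 0], [0, 0, 0], [0, 0, 0], [0, 0, 0]]' --jaw '[0.45, 0.45, 0.45, 0.45, 0.45, 0.45, 0.45, 0.45]'

```text
time_s: 17.65
ee_pos: [0.628, 0.3017, 0.1032]
eef_rot: [-180.0, -0.0, 179.9]
ft_force: [0.2, 0.0, -3.1]
gripper_width: 0.531
grip_force: 35.0
```

Run:
```python
from h import *
look(["cal_disc","large_stone","cell_base"],'w8')
look(["cal_disc","large_stone","cell_base"])
```

```text
t 17.7 tcp [0.6281 0.3017 0.1035] [-1.7998e+02 -3.0000e-02  1.7991e+02] w 46.6 F [ 0.   0.8 -2.8] gf 34.999226628569886
cal_disc 0.88 8920 ztop 0.1194 zmed 0.1185 zlow 0.1066 circ [0.628  0.3001 0.024 ] rel [-0.     -0.0016]
large_stone 0.8 4725 ztop 0.0295 zmed 0.0284 zlow 0.0269 circ [0.6278 0.302  0.033 ] rel [-0.0002  0.0002]
cell_base 0.95 9671 ztop 0.0207 zmed 0.0195 zlow 0.0145 circ [0.6279 0.3024 0.057 ] rel [-0.0002  0.0007]
t 17.9 tcp [0.6281 0.3024 0.1037] [-180.      0.    179.95] w 46.6 F [ 0.4 -0.2 -3.2] gf 34.99927997589111
cal_disc 0.93 8965 ztop 0.1199 zmed 0.1189 zlow 0.1068 circ [0.6282 0.3007 0.0242] rel [ 0.0001 -0.0018]
large_stone 0.72 4698 ztop 0.0295 zmed 0.0285 zlow 0.0271 circ [0.6275 0.3021 0.0327] rel [-0.0006 -0.0003]
cell_base 0.87 9565 ztop 0.0207 zmed 0.0195 zlow 0.0147 circ [0.627  0.3024 0.0566] rel [-0.0011  0.    ]
```

View pics/w8.png

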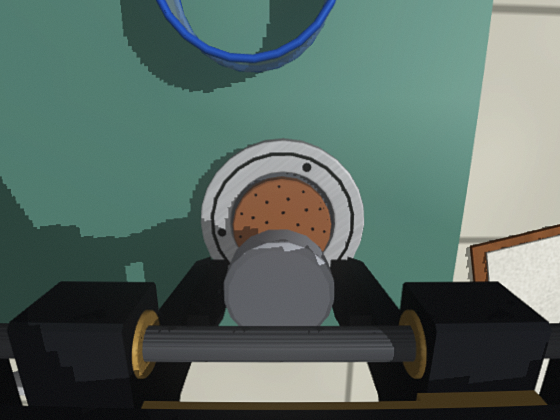

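The disc hangs level at pixel (279,290), over the seated large stone (284,215). Lowering it now.

drive_tool --linear '[[0, 0, 0.1], [0, 0, 0.25], [0, 0, 0.36], [0, 0, 0.41], [0, 0, 0.44], [0, 0, 0.455], [0, 0, 0.465], [0, 0, 0.472]]' --rot '[[0, 0, 0], [0, 0, 0], [0, 0, 0], [0, 0, 0], [0, 0, 0], [0, 0, 0], [0, 0, 0], [0, 0, 0]]' --jaw '[0.45, 0.45, 0.45, 0.45, 0.45, 0.45, 0.45, 0.45]'

```text
time_s: 18.85
ee_pos: [0.6282, 0.3032, 0.0334]
eef_rot: [180.0, 0.1, -180.0]
ft_force: [0.5, -0.5, -3.6]
gripper_width: 0.528
grip_force: 35.0
```

drive_tool --linear '[[0, 0, 0.002], [0, 0, 0.002], [0, 0, 0.002]]' --rot '[[0, 0, 0], [0, 0, 0], [0, 0, 0]]' --jaw '[0.45, 0.45, 0.45]'

```text
time_s: 19.15
ee_pos: [0.6281, 0.3032, 0.0331]
eef_rot: [180.0, 0.1, -180.0]
ft_force: [-1.1, -0.1, 0.6]
gripper_width: 0.532
grip_force: 35.0
```

Run:
```python
from h import *
look(["cal_disc","large_stone","cell_base"],'w9')
```

```text
t 19.2 tcp [0.6281 0.3032 0.0331] [ 1.7999e+02  5.0000e-02 -1.8000e+02] w 46.7 F [-2.4  0.8  1.5] gf 35.00021192827262
cal_disc 0.71 8895 ztop 0.0493 zmed 0.0483 zlow 0.0367 circ [0.6281 0.3015 0.024 ] rel [-0.     -0.0017]
large_stone 0.56 3837 ztop 0.0295 zmed 0.0284 zlow 0.0197 circ [0.6195 0.3022 0.0313] rel [-0.0087 -0.001 ]
cell_base 0.79 15268 ztop 0.0207 zmed 0.0195 zlow 0.0142 circ [0.6278 0.3029 0.057 ] rel [-0.0003 -0.0003]
```

drive_tool --linear '[[0, 0, 0], [0, 0, 0], [0, 0, 0], [0, 0, -0.15], [0, 0, -0.4], [0, 0, -0.687]]' --rot '[[0, 0, 0], [0, 0, 0], [0, 0, 0], [0, 0, 0], [0, 0, 0], [0, 0, 0]]' --jaw '[0.65, 0.8, 0.95, 1, 1, 1]'

```text
time_s: 19.95
ee_pos: [0.6274, 0.3029, 0.1355]
eef_rot: [-180.0, -0.2, 180.0]
ft_force: [1.2, 0.9, 0.1]
gripper_width: 0.998
grip_force: 0.0
```

drive_tool --linear '[[0, 0, -0.3], [0, 0, -0.6], [0, 0, -0.687], [0, 0, -0.687], [0, 0, -0.687], [0, 0, -0.687]]' --rot '[[0, 0, 0], [0, 0, 0], [0, 0, 0], [0, 0, 0], [0, 0, 0], [0, 0, 0]]' --jaw '[1, 1, 1, 1, 1, 1]'

```text
time_s: 20.55
ee_pos: [0.6275, 0.3029, 0.2365]
eef_rot: [-179.9, -0.2, 180.0]
ft_force: [-0.0, -0.1, 0.6]
gripper_width: 0.997
grip_force: 0.0
```

Run:
```python
from h import *
for i in range(2): look(["large_stone","cell_base","cal_disc"],'w10')
```

```text
t 20.6 tcp [0.6276 0.303  0.2366] [-179.95   -0.18  180.  ] w 87.6 F [ 0.2 -0.9  0.1] gf 0.0
large_stone 0.6 1200 ztop 0.0296 zmed 0.0283 zlow 0.0268 circ [0.628  0.3018 0.0332] rel [ 0.0004 -0.0012]
cell_base 0.85 5800 ztop 0.0208 zmed 0.0194 zlow 0.0145 circ [0.6276 0.3022 0.057 ] rel [ 0.     -0.0007]
cal_disc 0.91 1843 ztop 0.0495 zmed 0.0483 zlow 0.0456 circ [0.6278 0.3015 0.0239] rel [ 0.0002 -0.0015]
t 20.8 tcp [0.6278 0.3031 0.2379] [-1.7998e+02 -6.0000e-02 -1.8000e+02] w 88.1 F [ 0.2 -0.2  0.1] gf 0.0
large_stone 0.82 1344 ztop 0.0303 zmed 0.0284 zlow 0.0177 circ [0.6277 0.3018 0.033 ] rel [-0.0001 -0.0013]
cell_base 0.69 5654 ztop 0.0207 zmed 0.0194 zlow 0.0148 circ [0.6276 0.3022 0.0569] rel [-0.0002 -0.0009]
cal_disc 0.83 1828 ztop 0.0495 zmed 0.0483 zlow 0.0455 circ [0.6276 0.3011 0.0239] rel [-0.0002 -0.002 ]
```

drive_tool --linear '[[0.072, -0.244, 0], [0.144, -0.488, 0], [0.216, -0.732, 0], [0.288, -0.976, 0]]' --rot '[[0, 0, 0], [0, 0, 0], [0, 0, 0], [0, 0, 0]]' --jaw '[1, 1, 1, 1]'

```text
time_s: 21.35
ee_pos: [0.584, 0.1554, 0.2387]
eef_rot: [-180.0, 0.0, -180.0]
ft_force: [-0.5, 0.2, 0.7]
gripper_width: 1.002
grip_force: 0.0
```

drive_tool --linear '[[0.072, -0.244, 0], [0.144, -0.488, 0], [0.216, -0.732, 0], [0.288, -0.976, 0]]' --rot '[[0, 0, 0], [0, 0, 0], [0, 0, 0], [0, 0, 0]]' --jaw '[1, 1, 1, 1]'

```text
time_s: 21.75
ee_pos: [0.5409, 0.009, 0.2388]
eef_rot: [-180.0, 0.0, -180.0]
ft_force: [0.5, -0.6, -0.6]
gripper_width: 1.0
grip_force: 0.0
```

drive_tool --linear '[[0.072, -0.244, 0], [0.144, -0.488, 0], [0.216, -0.732, 0], [0.288, -0.976, 0]]' --rot '[[0, 0, 0], [0, 0, 0], [0, 0, 0], [0, 0, 0]]' --jaw '[1, 1, 1, 1]'

```text
time_s: 22.15
ee_pos: [0.4977, -0.1375, 0.2388]
eef_rot: [-180.0, 0.0, -180.0]
ft_force: [0.7, -0.3, 0.3]
gripper_width: 0.998
grip_force: 0.0
```

drive_tool --linear '[[0.072, -0.244, 0], [0.144, -0.488, 0], [0.216, -0.732, 0], [0.288, -0.976, 0], [0.288, -0.976, 0], [0.288, -0.976, 0], [0.288, -0.976, 0], [0.288, -0.976, 0]]' --rot '[[0, 0, 0], [0, 0, 0], [0, 0, 0], [0, 0, 0], [0, 0, 0], [0, 0, 0], [0, 0, 0], [0, 0, 0]]' --jaw '[1, 1, 1, 1, 1, 1, 1, 1]'

```text
time_s: 22.95
ee_pos: [0.4555, -0.2814, 0.2388]
eef_rot: [-180.0, 0.0, -179.9]
ft_force: [0.8, 0.6, 0.1]
gripper_width: 0.997
grip_force: 0.0
```

Run:
```python
from h import *
N2=["brass_ring","load_cap"]
look(N2,'w11');look(N2)
```

```text
t 23.0 tcp [ 0.4555 -0.2815  0.2388] [-1.8000e+02  1.0000e-02 -1.7991e+02] w 88.4 F [-0.1 -0.2  0. ] gf 0.0
brass_ring 0.65 1494 ztop 0.0263 zmed 0.0251 zlow 0.0016 circ [ 0.4514 -0.2852  0.0327] rel [-0.0041 -0.0038]
t 23.15 tcp [ 0.4554 -0.2819  0.2387] [-1.8000e+02  1.0000e-02 -1.7995e+02] w 87.6 F [ 0.1 -1.  -0.1] gf 0.0
brass_ring 0.72 1481 ztop 0.0263 zmed 0.0251 zlow 0.0042 circ [ 0.4514 -0.2854  0.0328] rel [-0.0039 -0.0035]
load_cap 0.9 1315 ztop 0.0334 zmed 0.0304 zlow 0.0055 circ [ 0.4777 -0.1242  0.012 ] rel [0.0223 0.1577]
```

View pics/w10.png

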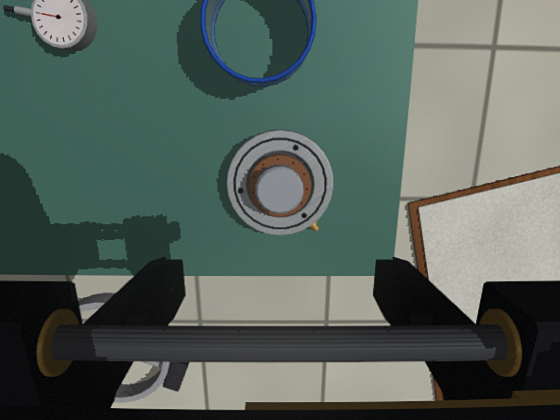

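The disc (279,188) sits in the middle of the large stone on the base. Now grasp the ring.

drive_tool --linear '[[0.024, -0.009, 0.3], [0.024, -0.009, 0.6], [0.024, -0.009, 0.9], [0.024, -0.009, 1.0]]' --rot '[[0, 0, 0], [0, 0, 0], [0, 0, 0], [0, 0, 0]]' --jaw '[1, 1, 1, 1]'

```text
time_s: 23.65
ee_pos: [0.4501, -0.2824, 0.0848]
eef_rot: [179.7, -0.3, -180.0]
ft_force: [0.5, 0.7, 0.2]
gripper_width: 1.001
grip_force: 0.0
```

drive_tool --linear '[[0, 0, 0.2], [0, 0, 0.4], [0, 0, 0.5], [0, 0, 0.567], [0, 0, 0.567], [0, 0, 0.567]]' --rot '[[0, 0, 0], [0, 0, 0], [0, 0, 0], [0, 0, 0], [0, 0, 0], [0, 0, 0]]' --jaw '[1, 1, 1, 1, 1, 0.9]'

```text
time_s: 24.25
ee_pos: [0.4519, -0.2841, 0.0042]
eef_rot: [-180.0, 0.0, -180.0]
ft_force: [-0.8, 0.2, 0.1]
gripper_width: 0.934
grip_force: 0.0
```

drive_tool --linear '[[0, 0, 0], [0, 0, 0], [0, 0, 0], [0, 0, 0], [0, 0, 0], [0, 0, 0]]' --rot '[[0, 0, 0], [0, 0, 0], [0, 0, 0], [0, 0, 0], [0, 0, 0], [0, 0, 0]]' --jaw '[0.75, 0.65, 0.65, 0.65, 0.65, 0.65]' --force 35

```text
time_s: 24.85
ee_pos: [0.4518, -0.2841, 0.0043]
eef_rot: [-179.9, 0.1, -180.0]
ft_force: [-0.6, 1.2, 6.0]
gripper_width: 0.748
grip_force: 35.0
```

Run:
```python
from h import *
for i in range(2):look(["brass_ring"],'w12')
```

```text
t 24.9 tcp [ 0.4518 -0.2841  0.0043] [-1.7994e+02  6.0000e-02 -1.7999e+02] w 65.8 F [-0.7  0.7  6.1] gf 35.00067141809268
brass_ring 0.72 8376 ztop 0.0261 zmed 0.0252 zlow 0.0029 circ [ 0.4521 -0.2855  0.0332] rel [ 0.0003 -0.0014]
t 25.0 tcp [ 0.4518 -0.2841  0.0043] [-1.7994e+02  6.0000e-02 -1.7999e+02] w 65.7 F [-0.5  1.1  6. ] gf 35.00080300742411
brass_ring 0.57 7981 ztop 0.0261 zmed 0.0252 zlow 0.0034 circ [ 0.4513 -0.2852  0.0327] rel [-0.0005 -0.0011]
```

View pics/w12.png

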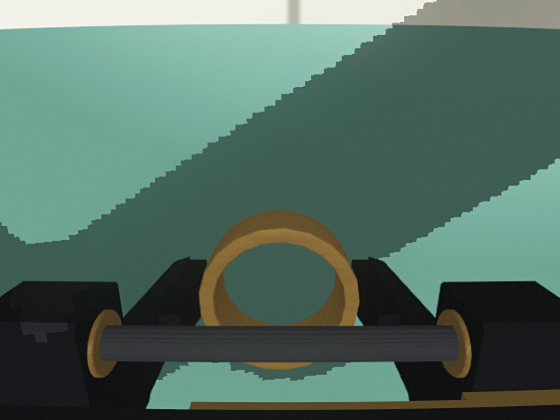

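The ring is held squarely, bore centred at about (280,290). Carrying it to the stack.

drive_tool --linear '[[0, 0, -0.1], [0, 0, -0.3], [0, 0, -0.5], [0, 0, -0.7], [0, 0, -0.7]]' --rot '[[0, 0, 0], [0, 0, 0], [0, 0, 0], [0, 0, 0], [0, 0, 0]]' --jaw '[0.65, 0.65, 0.65, 0.65, 0.65]'

```text
time_s: 25.55
ee_pos: [0.4526, -0.2848, 0.1118]
eef_rot: [-179.7, 0.3, -180.0]
ft_force: [0.4, -0.0, -3.6]
gripper_width: 0.747
grip_force: 35.0
```

drive_tool --linear '[[-0.03, 0.1, 0], [-0.08, 0.26, 0], [-0.15, 0.5, 0], [-0.22, 0.74, 0], [-0.294, 0.979, 0]]' --rot '[[0, 0, 0], [0, 0, 0], [0, 0, 0], [0, 0, 0], [0, 0, 0]]' --jaw '[0.65, 0.65, 0.65, 0.65, 0.65]'

```text
time_s: 26.05
ee_pos: [0.495, -0.1344, 0.1068]
eef_rot: [179.9, -0.2, 180.0]
ft_force: [0.3, 0.9, -2.2]
gripper_width: 0.749
grip_force: 35.0
```

drive_tool --linear '[[-0.0735, 0.245, 0], [-0.147, 0.49, 0], [-0.22, 0.735, 0], [-0.294, 0.979, 0]]' --rot '[[0, 0, 0], [0, 0, 0], [0, 0, 0], [0, 0, 0]]' --jaw '[0.65, 0.65, 0.65, 0.65]'

```text
time_s: 26.45
ee_pos: [0.5388, 0.0125, 0.1067]
eef_rot: [180.0, -0.2, -180.0]
ft_force: [0.3, -0.8, -3.3]
gripper_width: 0.749
grip_force: 35.0
```

drive_tool --linear '[[-0.0735, 0.245, 0], [-0.147, 0.49, 0], [-0.22, 0.735, 0], [-0.294, 0.979, 0]]' --rot '[[0, 0, 0], [0, 0, 0], [0, 0, 0], [0, 0, 0]]' --jaw '[0.65, 0.65, 0.65, 0.65]'

```text
time_s: 26.85
ee_pos: [0.5827, 0.1591, 0.1064]
eef_rot: [-180.0, -0.2, -180.0]
ft_force: [0.7, 0.2, -1.9]
gripper_width: 0.75
grip_force: 35.0
```

drive_tool --linear '[[-0.0735, 0.245, 0], [-0.147, 0.49, 0], [-0.22, 0.735, 0], [-0.27, 0.9, 0], [-0.294, 0.979, 0], [-0.294, 0.979, 0], [-0.294, 0.979, 0], [-0.294, 0.979, 0]]' --rot '[[0, 0, 0], [0, 0, 0], [0, 0, 0], [0, 0, 0], [0, 0, 0], [0, 0, 0], [0, 0, 0], [0, 0, 0]]' --jaw '[0.65, 0.65, 0.65, 0.65, 0.65, 0.65, 0.65, 0.65]'

```text
time_s: 27.65
ee_pos: [0.6274, 0.3028, 0.1078]
eef_rot: [-180.0, -0.1, 180.0]
ft_force: [0.5, 0.6, -3.1]
gripper_width: 0.75
grip_force: 35.0
```

drive_tool --linear '[[0, 0, 0], [0, 0, 0], [0, 0, 0], [0, 0, 0]]' --rot '[[0, 0, 0], [0, 0, 0], [0, 0, 0], [0, 0, 0]]' --jaw '[0.65, 0.65, 0.65, 0.65]'

```text
time_s: 28.05
ee_pos: [0.6279, 0.3034, 0.1087]
eef_rot: [180.0, 0.0, 180.0]
ft_force: [0.1, -0.4, -2.3]
gripper_width: 0.749
grip_force: 35.0
```

Run:
```python
from h import *
for i in range(2): look(["brass_ring","cal_disc","large_stone","cell_base"],'w13')
```

```text
t 28.1 tcp [0.6279 0.3034 0.1086] [180.     0.   179.99] w 66.1 F [-0.9  0.9 -2.4] gf 34.999968695046846
brass_ring 0.64 8239 ztop 0.1303 zmed 0.1294 zlow 0.1073 circ [0.628  0.3019 0.033 ] rel [ 0.0001 -0.0015]
cal_disc 0.74 2203 ztop 0.0493 zmed 0.0482 zlow 0.0336 circ [0.6267 0.3011 0.0254] rel [-0.0013 -0.0023]
large_stone 0.56 2145 ztop 0.0297 zmed 0.0284 zlow 0.0189 circ [0.628  0.3018 0.033 ] rel [ 0.     -0.0016]
cell_base 0.84 10963 ztop 0.0207 zmed 0.0195 zlow 0.0146 circ [0.6279 0.3024 0.0569] rel [ 0.    -0.001]
t 28.35 tcp [0.6279 0.3036 0.1085] [-180.    0. -180.] w 65.9 F [-0.8 -0.2 -2.8] gf 34.999989002390066
brass_ring 0.88 8503 ztop 0.1302 zmed 0.1293 zlow 0.1064 circ [0.6282 0.302  0.0332] rel [ 0.0003 -0.0016]
cal_disc 0.83 2248 ztop 0.0495 zmed 0.0483 zlow 0.0339 circ [0.6235 0.3023 0.0285] rel [-0.0044 -0.0012]
large_stone 0.64 2051 ztop 0.0295 zmed 0.0284 zlow 0.0196 circ [0.628  0.3017 0.0331] rel [ 0.0001 -0.0019]
cell_base 0.73 10891 ztop 0.0207 zmed 0.0195 zlow 0.0147 circ [0.6281 0.3025 0.057 ] rel [ 0.0002 -0.0011]
```

View pics/w13.png

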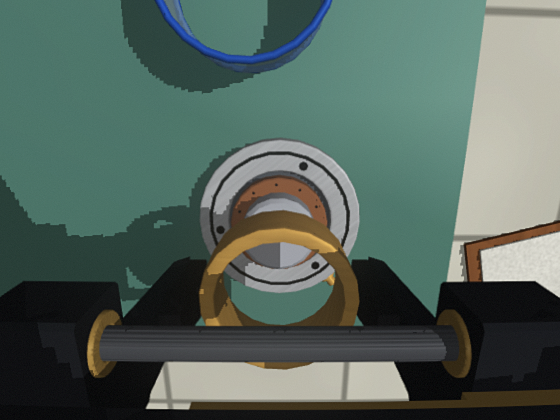

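The ring (280,290) is over the disc (283,215), and the measured centres agree to 0.3 mm. Lowering it with a force check partway.

drive_tool --linear '[[0, 0, 0.1], [0, 0, 0.2], [0, 0, 0.3], [0, 0, 0.34], [0, 0, 0.37], [0, 0, 0.4], [0, 0, 0.42], [0, 0, 0.42]]' --rot '[[0, 0, 0], [0, 0, 0], [0, 0, 0], [0, 0, 0], [0, 0, 0], [0, 0, 0], [0, 0, 0], [0, 0, 0]]' --jaw '[0.65, 0.65, 0.65, 0.65, 0.65, 0.65, 0.65, 0.65]'

```text
time_s: 29.35
ee_pos: [0.6279, 0.3035, 0.0455]
eef_rot: [-180.0, -0.0, 180.0]
ft_force: [-0.1, 0.5, -2.4]
gripper_width: 0.749
grip_force: 35.0
```

drive_tool --linear '[[0, 0, 0.02], [0, 0, 0.04], [0, 0, 0.06], [0, 0, 0.072], [0, 0, 0.08], [0, 0, 0.084], [0, 0, 0.084]]' --rot '[[0, 0, 0], [0, 0, 0], [0, 0, 0], [0, 0, 0], [0, 0, 0], [0, 0, 0], [0, 0, 0]]' --jaw '[0.65, 0.65, 0.65, 0.65, 0.65, 0.65, 0.65]'

```text
time_s: 30.05
ee_pos: [0.6279, 0.3036, 0.0334]
eef_rot: [180.0, 0.0, -180.0]
ft_force: [-2.0, -1.2, 1.5]
gripper_width: 0.751
grip_force: 35.0
```

Run:
```python
from h import *
look(["brass_ring","cal_disc","cell_base"],'w14')
```

```text
t 30.1 tcp [0.6279 0.3036 0.0334] [ 1.8000e+02  2.0000e-02 -1.7999e+02] w 65.7 F [-1.8 -0.9  3. ] gf 34.999893054919085
brass_ring 0.92 7499 ztop 0.0551 zmed 0.0542 zlow 0.0344 circ [0.6283 0.3021 0.0331] rel [ 0.0003 -0.0015]
cal_disc 0.59 8020 ztop 0.0493 zmed 0.0483 zlow 0.0461 circ [0.6254 0.3017 0.0257] rel [-0.0026 -0.0019]
cell_base 0.56 13579 ztop 0.0206 zmed 0.0195 zlow 0.0143 circ [0.6261 0.3031 0.0565] rel [-0.0018 -0.0005]
```

drive_tool --linear '[[0, 0, 0], [0, 0, 0], [0, 0, 0], [0, 0, -0.15], [0, 0, -0.4], [0, 0, -0.687]]' --rot '[[0, 0, 0], [0, 0, 0], [0, 0, 0], [0, 0, 0], [0, 0, 0], [0, 0, 0]]' --jaw '[0.85, 0.95, 1, 1, 1, 1]'

```text
time_s: 30.85
ee_pos: [0.6275, 0.3034, 0.136]
eef_rot: [-180.0, -0.1, 180.0]
ft_force: [1.0, 0.5, -0.3]
gripper_width: 0.997
grip_force: 0.0
```

drive_tool --linear '[[0, 0, -0.3], [0, 0, -0.6], [0, 0, -0.687], [0, 0, -0.687], [0, 0, -0.687], [0, 0, -0.687]]' --rot '[[0, 0, 0], [0, 0, 0], [0, 0, 0], [0, 0, 0], [0, 0, 0], [0, 0, 0]]' --jaw '[1, 1, 1, 1, 1, 1]'

```text
time_s: 31.45
ee_pos: [0.6275, 0.3034, 0.2369]
eef_rot: [-179.9, -0.2, 180.0]
ft_force: [0.0, -0.5, 0.3]
gripper_width: 1.0
grip_force: 0.0
```

Run:
```python
from h import *
for i in range(2): look(["large_stone","cell_base","cal_disc","brass_ring"],'w15')
```

```text
t 31.5 tcp [0.6276 0.3034 0.2371] [-179.95   -0.18 -180.  ] w 87.9 F [0.1 0.2 1.1] gf 0.0
large_stone 0.68 91 ztop 0.0345 zmed 0.0358 zlow 0.0171 circ [0.5953 0.3035 0.0025] rel [-0.0323  0.0001]
cell_base 0.67 5092 ztop 0.0208 zmed 0.0194 zlow 0.0147 circ [0.6275 0.3022 0.0569] rel [-0.     -0.0013]
cal_disc 0.63 1872 ztop 0.0495 zmed 0.0483 zlow 0.0448 circ [0.6278 0.3012 0.0239] rel [ 0.0003 -0.0022]
brass_ring 0.63 1779 ztop 0.0553 zmed 0.0541 zlow 0.0307 circ [0.6276 0.3018 0.0328] rel [ 0.0001 -0.0016]
t 31.75 tcp [0.6279 0.3035 0.2386] [-1.7999e+02 -4.0000e-02  1.8000e+02] w 88.1 F [-0.1  1.  -0.3] gf 0.0
large_stone 0.43 31 ztop 0.0296 zmed 0.0283 zlow 0.0237 circ [0.6119 0.3142 0.0219] rel [-0.016   0.0107]
cell_base 0.63 5269 ztop 0.0209 zmed 0.0195 zlow 0.0143 circ [0.6276 0.3022 0.0569] rel [-0.0003 -0.0013]
cal_disc 0.62 1879 ztop 0.0496 zmed 0.0484 zlow 0.0437 circ [0.6257 0.3015 0.0256] rel [-0.0022 -0.002 ]
brass_ring 0.57 1746 ztop 0.0553 zmed 0.0541 zlow 0.0343 circ [0.6277 0.3017 0.033 ] rel [-0.0002 -0.0018]
```

drive_tool --linear '[[-0.02, -0.23, 0], [-0.04, -0.46, 0], [-0.06, -0.69, 0], [-0.0606, -0.869, 0]]' --rot '[[0, 0, 0], [0, 0, 0], [0, 0, 0], [0, 0, 0]]' --jaw '[1, 1, 1, 1]'

```text
time_s: 32.35
ee_pos: [0.6372, 0.1713, 0.2391]
eef_rot: [-180.0, 0.0, 180.0]
ft_force: [0.3, -0.2, -0.2]
gripper_width: 0.996
grip_force: 0.0
```

drive_tool --linear '[[0, -0.25, 0], [0, -0.5, 0], [0, -0.75, 0], [0, -0.869, 0]]' --rot '[[0, 0, 0], [0, 0, 0], [0, 0, 0], [0, 0, 0]]' --jaw '[1, 1, 1, 1]'

```text
time_s: 32.75
ee_pos: [0.637, 0.0401, 0.2392]
eef_rot: [-180.0, 0.0, 179.9]
ft_force: [0.7, 0.2, 0.7]
gripper_width: 0.997
grip_force: 0.0
```

drive_tool --linear '[[0, -0.25, 0], [0, -0.5, 0], [0, -0.75, 0], [0, -0.869, 0], [0, -0.869, 0], [0, -0.869, 0], [0, -0.869, 0], [0, -0.869, 0]]' --rot '[[0, 0, 0], [0, 0, 0], [0, 0, 0], [0, 0, 0], [0, 0, 0], [0, 0, 0], [0, 0, 0], [0, 0, 0]]' --jaw '[1, 1, 1, 1, 1, 1, 1, 1]'

```text
time_s: 33.55
ee_pos: [0.6371, -0.086, 0.2392]
eef_rot: [180.0, 0.0, -179.9]
ft_force: [-0.6, 0.4, 0.4]
gripper_width: 1.001
grip_force: 0.0
```

Run:
```python
from h import *
for i in range(2): look(["small_stone","load_cap"])
```

```text
t 33.6 tcp [ 0.6371 -0.0862  0.2392] [ 1.8000e+02  1.0000e-02 -1.7991e+02] w 87.9 F [-0.2 -0.1  0.5] gf 0.0
small_stone 0.97 1523 ztop 0.0126 zmed 0.0114 zlow 0.0098 circ [ 0.6362 -0.0898  0.024 ] rel [-0.0009 -0.0036]
load_cap 0.7 1890 ztop 0.0344 zmed 0.0333 zlow 0.0054 circ [ 0.4781 -0.1234  0.0119] rel [-0.159  -0.0372]
t 33.75 tcp [ 0.6371 -0.0869  0.2391] [ 180.      0.   -179.96] w 88.0 F [ 1.2  0.8 -0.2] gf 0.0
small_stone 0.77 1494 ztop 0.0127 zmed 0.0114 zlow 0.0098 circ [ 0.6363 -0.0897  0.0238] rel [-0.0008 -0.0028]
load_cap 0.91 1829 ztop 0.0345 zmed 0.0338 zlow 0.0067 circ [ 0.4785 -0.1231  0.0118] rel [-0.1585 -0.0362]
```

View pics/w15.png

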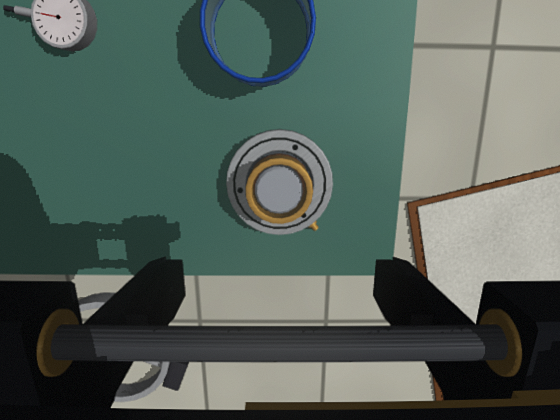

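The ring sits around the disc at (279,190), all concentric. Now the small stone.

drive_tool --linear '[[0.003, -0.002, 0.3], [0.003, -0.002, 0.6], [0.003, -0.002, 0.9], [0.003, -0.002, 1.0]]' --rot '[[0, 0, 0], [0, 0, 0], [0, 0, 0], [0, 0, 0]]' --jaw '[1, 1, 1, 1]'

```text
time_s: 34.25
ee_pos: [0.6346, -0.0872, 0.0844]
eef_rot: [179.9, -0.4, 180.0]
ft_force: [0.6, 0.3, 0.4]
gripper_width: 0.996
grip_force: 0.0
```

drive_tool --linear '[[0, 0, 0.2], [0, 0, 0.4], [0, 0, 0.5], [0, 0, 0.543], [0, 0, 0.543], [0, 0, 0.543], [0, 0, 0.543]]' --rot '[[0, 0, 0], [0, 0, 0], [0, 0, 0], [0, 0, 0], [0, 0, 0], [0, 0, 0], [0, 0, 0]]' --jaw '[1, 1, 1, 1, 0.8, 0.7, 0.65]'

```text
time_s: 34.95
ee_pos: [0.6371, -0.088, 0.0088]
eef_rot: [-180.0, 0.1, -180.0]
ft_force: [0.3, -0.2, -0.3]
gripper_width: 0.75
grip_force: 0.0
```

drive_tool --linear '[[0, 0, 0], [0, 0, 0], [0, 0, 0], [0, 0, 0], [0, 0, 0], [0, 0, 0]]' --rot '[[0, 0, 0], [0, 0, 0], [0, 0, 0], [0, 0, 0], [0, 0, 0], [0, 0, 0]]' --jaw '[0.6, 0.55, 0.45, 0.45, 0.45, 0.45]' --force 20

```text
time_s: 35.55
ee_pos: [0.6367, -0.0878, 0.008]
eef_rot: [-180.0, 0.0, -180.0]
ft_force: [-0.3, 0.8, 4.3]
gripper_width: 0.526
grip_force: 20.0
```

Run:
```python
from h import *
for i in range(2):look(["small_stone"],'w16')
```

```text
t 35.6 tcp [ 0.6367 -0.0879  0.008 ] [-1.7999e+02  3.0000e-02 -1.8000e+02] w 46.5 F [-1.8 -0.   5.3] gf 20.00063604908064
t 35.7 tcp [ 0.6368 -0.0878  0.008 ] [-1.7999e+02  4.0000e-02 -1.8000e+02] w 46.3 F [-1.2  0.5  5.1] gf 20.000638759229332
small_stone 0.77 8321 ztop 0.0124 zmed 0.0114 zlow 0.007 circ [ 0.6354 -0.0902  0.0258] rel [-0.0013 -0.0024]
```

drive_tool --linear '[[0, 0, -0.1], [0, 0, -0.3], [0, 0, -0.5], [0, 0, -0.7], [0, 0, -0.7]]' --rot '[[0, 0, 0], [0, 0, 0], [0, 0, 0], [0, 0, 0], [0, 0, 0]]' --jaw '[0.45, 0.45, 0.45, 0.45, 0.45]'

```text
time_s: 36.25
ee_pos: [0.6382, -0.0882, 0.1175]
eef_rot: [-179.9, 0.4, -180.0]
ft_force: [0.2, -0.3, 0.3]
gripper_width: 0.532
grip_force: 20.0
```

drive_tool --linear '[[0, 0.1, 0], [0, 0.3, 0], [0, 0.5, 0], [0, 0.7, 0], [0, 0.869, 0]]' --rot '[[0, 0, 0], [0, 0, 0], [0, 0, 0], [0, 0, 0], [0, 0, 0]]' --jaw '[0.45, 0.45, 0.45, 0.45, 0.45]'

```text
time_s: 36.75
ee_pos: [0.6354, 0.0453, 0.111]
eef_rot: [180.0, -0.2, -179.9]
ft_force: [0.4, 0.6, -1.3]
gripper_width: 0.526
grip_force: 20.0
```

drive_tool --linear '[[0, 0.22, 0], [0, 0.44, 0], [0, 0.66, 0], [0, 0.869, 0]]' --rot '[[0, 0, 0], [0, 0, 0], [0, 0, 0], [0, 0, 0]]' --jaw '[0.45, 0.45, 0.45, 0.45]'

```text
time_s: 37.15
ee_pos: [0.6352, 0.1754, 0.1109]
eef_rot: [-180.0, -0.2, -180.0]
ft_force: [0.1, -0.4, -0.7]
gripper_width: 0.522
grip_force: 20.0
```

drive_tool --linear '[[0.058, 0.2, 0], [0.058, 0.4, 0], [0.058, 0.6, 0], [0.058, 0.77, 0], [0.058, 0.869, 0], [0.058, 0.869, 0], [0.058, 0.869, 0], [0.058, 0.869, 0]]' --rot '[[0, 0, 0], [0, 0, 0], [0, 0, 0], [0, 0, 0], [0, 0, 0], [0, 0, 0], [0, 0, 0], [0, 0, 0]]' --jaw '[0.45, 0.45, 0.45, 0.45, 0.45, 0.45, 0.45, 0.45]'

```text
time_s: 37.95
ee_pos: [0.628, 0.3021, 0.1124]
eef_rot: [-180.0, -0.0, 179.9]
ft_force: [1.2, 0.2, -0.2]
gripper_width: 0.525
grip_force: 20.0
```

drive_tool --linear '[[0, 0, 0], [0, 0, 0], [0, 0, 0], [0, 0, 0]]' --rot '[[0, 0, 0], [0, 0, 0], [0, 0, 0], [0, 0, 0]]' --jaw '[0.45, 0.45, 0.45, 0.45]'

```text
time_s: 38.35
ee_pos: [0.6279, 0.303, 0.1126]
eef_rot: [180.0, 0.0, 180.0]
ft_force: [0.8, 0.3, -0.2]
gripper_width: 0.529
grip_force: 20.0
```

Run:
```python
from h import *
for i in range(2): look(["small_stone","brass_ring","cell_base"],'w17')
```

```text
t 38.4 tcp [0.6279 0.3031 0.1126] [180.    -0.   179.99] w 46.7 F [ 0.4  0.4 -0.4] gf 19.999907556921244
small_stone 0.9 8173 ztop 0.1169 zmed 0.116 zlow 0.1131 circ [0.6281 0.3016 0.0242] rel [ 0.0002 -0.0015]
brass_ring 0.7 2498 ztop 0.0553 zmed 0.0542 zlow 0.035 circ [0.6273 0.3018 0.0327] rel [-0.0006 -0.0013]
cell_base 0.63 8896 ztop 0.0207 zmed 0.0195 zlow 0.0142 circ [0.6279 0.3023 0.0569] rel [ 0.     -0.0008]
t 38.6 tcp [0.6278 0.3033 0.1126] [-180.   -0. -180.] w 46.3 F [-1.   0.6 -0.7] gf 20.000007734633982
small_stone 0.57 8152 ztop 0.1169 zmed 0.1159 zlow 0.1134 circ [0.628  0.302  0.0243] rel [ 0.0002 -0.0013]
brass_ring 0.77 2650 ztop 0.0552 zmed 0.0542 zlow 0.0329 circ [0.6277 0.3019 0.0328] rel [-0.0001 -0.0014]
cell_base 0.78 8757 ztop 0.0207 zmed 0.0195 zlow 0.0145 circ [0.6281 0.3024 0.057 ] rel [ 0.0003 -0.0009]
```

View pics/w17.png

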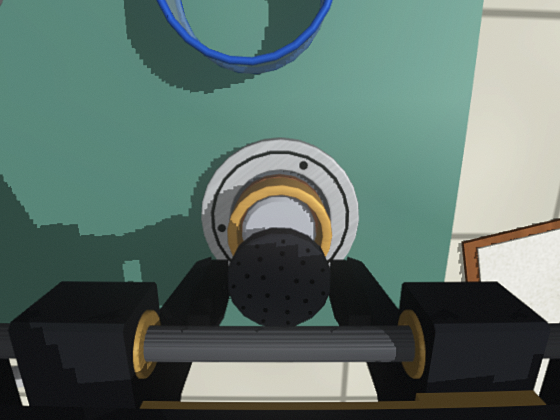

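The small stone is held level at (279,277), with the ring and disc below at (280,220). Lowering it.

drive_tool --linear '[[0, 0, 0.1], [0, 0, 0.2], [0, 0, 0.26], [0, 0, 0.29], [0, 0, 0.32], [0, 0, 0.34], [0, 0, 0.355], [0, 0, 0.365]]' --rot '[[0, 0, 0], [0, 0, 0], [0, 0, 0], [0, 0, 0], [0, 0, 0], [0, 0, 0], [0, 0, 0], [0, 0, 0]]' --jaw '[0.45, 0.45, 0.45, 0.45, 0.45, 0.45, 0.45, 0.45]'

```text
time_s: 39.55
ee_pos: [0.628, 0.3033, 0.058]
eef_rot: [180.0, 0.0, -180.0]
ft_force: [0.2, 0.1, -0.2]
gripper_width: 0.522
grip_force: 20.0
```

drive_tool --linear '[[0, 0, 0.003], [0, 0, 0.007], [0, 0, 0.008], [0, 0, 0.008]]' --rot '[[0, 0, 0], [0, 0, 0], [0, 0, 0], [0, 0, 0]]' --jaw '[0.45, 0.45, 0.45, 0.45]'

```text
time_s: 39.95
ee_pos: [0.628, 0.3033, 0.0571]
eef_rot: [180.0, 0.0, -180.0]
ft_force: [0.0, -0.6, 2.4]
gripper_width: 0.523
grip_force: 20.0
```

Run:
```python
from h import *
look(["small_stone","brass_ring"],'w18')
```

```text
t 40.0 tcp [0.6279 0.3033 0.057 ] [ 1.7999e+02  3.0000e-02 -1.8000e+02] w 46.1 F [-0.2 -0.6  2.5] gf 20.000344016589224
small_stone 0.78 8373 ztop 0.0614 zmed 0.0605 zlow 0.0555 circ [0.6262 0.302  0.0261] rel [-0.0017 -0.0013]
brass_ring 0.89 4304 ztop 0.0552 zmed 0.0542 zlow 0.0332 circ [0.6281 0.3019 0.033 ] rel [ 0.0001 -0.0014]
```

drive_tool --linear '[[0, 0, 0], [0, 0, 0], [0, 0, 0], [0, 0, -0.15], [0, 0, -0.4], [0, 0, -0.609]]' --rot '[[0, 0, 0], [0, 0, 0], [0, 0, 0], [0, 0, 0], [0, 0, 0], [0, 0, 0]]' --jaw '[0.65, 0.8, 0.95, 1, 1, 1]'

```text
time_s: 40.7
ee_pos: [0.6279, 0.3033, 0.1493]
eef_rot: [180.0, 0.0, -180.0]
ft_force: [-0.2, 1.0, -0.2]
gripper_width: 0.999
grip_force: 0.0
```

drive_tool --linear '[[0, 0, -0.3], [0, 0, -0.5], [0, 0, -0.609], [0, 0, -0.609], [0, 0, -0.609], [0, 0, -0.609]]' --rot '[[0, 0, 0], [0, 0, 0], [0, 0, 0], [0, 0, 0], [0, 0, 0], [0, 0, 0]]' --jaw '[1, 1, 1, 1, 1, 1]'

```text
time_s: 41.3
ee_pos: [0.6275, 0.3031, 0.2374]
eef_rot: [-180.0, -0.2, 180.0]
ft_force: [1.0, 1.2, -0.7]
gripper_width: 1.001
grip_force: 0.0
```

Run:
```python
from h import *
for i in range(2): look(["cell_base","small_stone","brass_ring"],'w19')
```

```text
t 41.35 tcp [0.6275 0.3031 0.2376] [-1.7995e+02 -1.6000e-01  1.8000e+02] w 88.1 F [-0.1  0.3 -1.1] gf 0.0
cell_base 0.81 4950 ztop 0.0208 zmed 0.0194 zlow 0.0154 circ [0.6275 0.3022 0.057 ] rel [ 0.    -0.001]
small_stone 0.77 1930 ztop 0.0615 zmed 0.0604 zlow 0.0589 circ [0.6277 0.3016 0.0239] rel [ 0.0002 -0.0016]
brass_ring 0.96 1462 ztop 0.0554 zmed 0.0541 zlow 0.0391 circ [0.6279 0.3018 0.0329] rel [ 0.0003 -0.0013]
t 41.55 tcp [0.6278 0.3032 0.2387] [-1.7998e+02 -6.0000e-02 -1.8000e+02] w 88.1 F [-0.6 -0.3  0.4] gf 0.0
cell_base 0.81 4926 ztop 0.0208 zmed 0.0194 zlow 0.015 circ [0.6276 0.3025 0.057 ] rel [-0.0002 -0.0008]
small_stone 0.69 3080 ztop 0.0223 zmed 0.021 zlow 0.0053 circ [0.4645 0.0917 0.0284] rel [-0.1633 -0.2115]
brass_ring 0.76 1476 ztop 0.0553 zmed 0.0542 zlow 0.0379 circ [0.6277 0.3019 0.033 ] rel [-0.     -0.0014]
```

drive_tool --linear '[[0.083, -0.236, 0], [0.166, -0.472, 0], [0.249, -0.708, 0], [0.332, -0.945, 0]]' --rot '[[0, 0, 0], [0, 0, 0], [0, 0, 0], [0, 0, 0]]' --jaw '[1, 1, 1, 1]'

```text
time_s: 42.1
ee_pos: [0.5773, 0.1603, 0.2394]
eef_rot: [-180.0, 0.0, -180.0]
ft_force: [0.8, -0.3, -0.0]
gripper_width: 1.001
grip_force: 0.0
```

drive_tool --linear '[[0.083, -0.236, 0], [0.166, -0.472, 0], [0.249, -0.708, 0], [0.332, -0.945, 0]]' --rot '[[0, 0, 0], [0, 0, 0], [0, 0, 0], [0, 0, 0]]' --jaw '[1, 1, 1, 1]'

```text
time_s: 42.5
ee_pos: [0.5276, 0.0185, 0.2395]
eef_rot: [-180.0, 0.0, -180.0]
ft_force: [0.5, 0.1, 0.1]
gripper_width: 1.0
grip_force: 0.0
```

drive_tool --linear '[[0.083, -0.236, 0], [0.166, -0.472, 0], [0.249, -0.708, 0], [0.332, -0.945, 0], [0.332, -0.945, 0], [0.332, -0.945, 0], [0.332, -0.945, 0], [0.332, -0.945, 0]]' --rot '[[0, 0, 0], [0, 0, 0], [0, 0, 0], [0, 0, 0], [0, 0, 0], [0, 0, 0], [0, 0, 0], [0, 0, 0]]' --jaw '[1, 1, 1, 0.8, 0.7, 0.6, 0.6, 0.6]'

```text
time_s: 43.3
ee_pos: [0.4788, -0.121, 0.2394]
eef_rot: [180.0, 0.0, -179.9]
ft_force: [-0.2, -0.4, -0.4]
gripper_width: 0.603
grip_force: 0.0
```

Run:
```python
from h import *
for i in range(2):
    p=look(["load_cap"],'w20')
    P=pts(p,silhouettes(p,"load_cap")[0]['pixels'])
    for a,b in((.0295,.0325),(.027,.0305),(.005,.0095),(.034,.04)):
        Q=P[(P[:,2]>a)&(P[:,2]<b)]
        if len(Q)>10: print(a,b,len(Q),np.round(circ(Q),4))
```

```text
t 43.35 tcp [ 0.4787 -0.1211  0.2394] [ 180.      0.   -179.91] w 52.7 F [-0.7  0.1  0.7] gf 0.0
load_cap 0.64 1331 ztop 0.0337 zmed 0.0308 zlow 0.0065 circ [ 0.4775 -0.1241  0.0118] rel [-0.0013 -0.003 ]
0.0295 0.0325 155 [ 0.4775 -0.1241  0.0118]
0.027 0.0305 283 [ 0.4779 -0.1237  0.0121]
0.005 0.0095 812 [ 0.4775 -0.124   0.0227]
0.034 0.04 60 [ 0.4779 -0.124   0.0052]
t 43.5 tcp [ 0.4786 -0.1214  0.2393] [ 180.     -0.   -179.94] w 52.3 F [ 0.3 -0.8  0.2] gf 0.0
load_cap 0.76 1316 ztop 0.034 zmed 0.0327 zlow 0.0068 circ [ 0.4777 -0.1236  0.0116] rel [-0.001  -0.0021]
0.0295 0.0325 144 [ 0.4778 -0.1239  0.0118]
0.027 0.0305 280 [ 0.478 -0.124  0.012]
0.005 0.0095 807 [ 0.4777 -0.1236  0.0229]
0.034 0.04 64 [ 0.4774 -0.1243  0.0051]
```

View pics/w20.png

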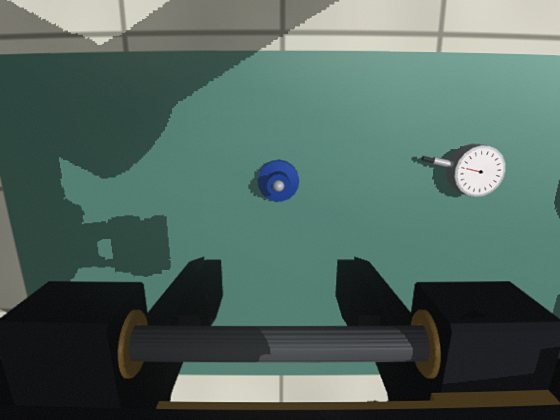

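The cap stands ball up at (278,181), the gauge clear of it at (480,170). Grasp the boss just above the flange.

drive_tool --linear '[[0.005, -0.003, 0.3], [0.005, -0.003, 0.6], [0.005, -0.003, 0.9], [0.005, -0.003, 1.0]]' --rot '[[0, 0, 0], [0, 0, 0], [0, 0, 0], [0, 0, 0]]' --jaw '[0.7, 0.7, 0.7, 0.7]'

```text
time_s: 44.0
ee_pos: [0.4761, -0.1215, 0.0858]
eef_rot: [179.8, -0.3, -180.0]
ft_force: [0.5, -0.9, 0.1]
gripper_width: 0.703
grip_force: 0.0
```

drive_tool --linear '[[0, 0, 0.15], [0, 0, 0.3], [0, 0, 0.42], [0, 0, 0.49], [0, 0, 0.513], [0, 0, 0.513], [0, 0, 0.513]]' --rot '[[0, 0, 0], [0, 0, 0], [0, 0, 0], [0, 0, 0], [0, 0, 0], [0, 0, 0], [0, 0, 0]]' --jaw '[0.7, 0.7, 0.7, 0.7, 0.7, 0.5, 0.4]'

```text
time_s: 44.7
ee_pos: [0.4781, -0.1226, 0.0131]
eef_rot: [-180.0, 0.1, -180.0]
ft_force: [0.0, -0.1, -0.4]
gripper_width: 0.541
grip_force: 0.0
```

drive_tool --linear '[[0, 0, 0], [0, 0, 0], [0, 0, 0], [0, 0, 0], [0, 0, 0], [0, 0, 0]]' --rot '[[0, 0, 0], [0, 0, 0], [0, 0, 0], [0, 0, 0], [0, 0, 0], [0, 0, 0]]' --jaw '[0.3, 0.2, 0.2, 0.2, 0.2, 0.2]' --force 20

```text
time_s: 45.3
ee_pos: [0.4778, -0.1225, 0.0127]
eef_rot: [-180.0, 0.0, -180.0]
ft_force: [-0.5, -0.0, 5.3]
gripper_width: 0.261
grip_force: 20.3
```

Run:
```python
from h import *
for i in range(2):look(["load_cap"],'w21')
```

```text
t 45.35 tcp [ 0.4778 -0.1225  0.0127] [-1.7999e+02  2.0000e-02 -1.8000e+02] w 23.3 F [-0.9  0.5  5.7] gf 20.327022979035974
load_cap 0.68 5488 ztop 0.0348 zmed 0.0346 zlow 0.0055 circ [ 0.4788 -0.1237  0.0111] rel [ 0.0009 -0.0012]
t 45.45 tcp [ 0.4779 -0.1225  0.0127] [-1.7998e+02  3.0000e-02  1.8000e+02] w 23.2 F [-0.3  1.   5.8] gf 20.327060110867023
load_cap 0.65 5684 ztop 0.0347 zmed 0.0345 zlow 0.0037 circ [ 0.4781 -0.124   0.012 ] rel [ 0.0002 -0.0015]
```

drive_tool --linear '[[0, 0, -0.1], [0, 0, -0.3], [0, 0, -0.5], [0, 0, -0.7], [0, 0, -0.8], [0, 0, -0.8]]' --rot '[[0, 0, 0], [0, 0, 0], [0, 0, 0], [0, 0, 0], [0, 0, 0], [0, 0, 0]]' --jaw '[0.2, 0.2, 0.2, 0.2, 0.2, 0.2]'

```text
time_s: 46.1
ee_pos: [0.4784, -0.1228, 0.1339]
eef_rot: [-179.9, 0.2, -180.0]
ft_force: [-1.1, 0.4, -1.5]
gripper_width: 0.265
grip_force: 20.3
```

drive_tool --linear '[[-0.035, 0.1, 0], [-0.105, 0.3, 0], [-0.176, 0.5, 0], [-0.25, 0.72, 0], [-0.3335, 0.946, 0]]' --rot '[[0, 0, 0], [0, 0, 0], [0, 0, 0], [0, 0, 0], [0, 0, 0]]' --jaw '[0.2, 0.2, 0.2, 0.2, 0.2]'

```text
time_s: 46.6
ee_pos: [0.5274, 0.0207, 0.1308]
eef_rot: [180.0, -0.1, 180.0]
ft_force: [0.0, -0.6, -1.0]
gripper_width: 0.264
grip_force: 20.3
```

drive_tool --linear '[[-0.083, 0.236, 0], [-0.166, 0.472, 0], [-0.249, 0.708, 0], [-0.3335, 0.946, 0]]' --rot '[[0, 0, 0], [0, 0, 0], [0, 0, 0], [0, 0, 0]]' --jaw '[0.2, 0.2, 0.2, 0.2]'

```text
time_s: 47.0
ee_pos: [0.5775, 0.1628, 0.1305]
eef_rot: [-180.0, -0.2, -180.0]
ft_force: [0.7, -0.6, -0.9]
gripper_width: 0.27
grip_force: 20.3
```

drive_tool --linear '[[-0.07, 0.2, 0], [-0.14, 0.4, 0], [-0.21, 0.6, 0], [-0.28, 0.8, 0], [-0.3335, 0.946, 0], [-0.3335, 0.946, 0], [-0.3335, 0.946, 0], [-0.3335, 0.946, 0]]' --rot '[[0, 0, 0], [0, 0, 0], [0, 0, 0], [0, 0, 0], [0, 0, 0], [0, 0, 0], [0, 0, 0], [0, 0, 0]]' --jaw '[0.2, 0.2, 0.2, 0.2, 0.2, 0.2, 0.2, 0.2]'

```text
time_s: 47.8
ee_pos: [0.6275, 0.3022, 0.1315]
eef_rot: [-180.0, -0.1, 180.0]
ft_force: [-0.3, 0.6, -1.5]
gripper_width: 0.265
grip_force: 20.3
```

drive_tool --linear '[[0, 0, 0], [0, 0, 0], [0, 0, 0], [0, 0, 0]]' --rot '[[0, 0, 0], [0, 0, 0], [0, 0, 0], [0, 0, 0]]' --jaw '[0.2, 0.2, 0.2, 0.2]'

```text
time_s: 48.2
ee_pos: [0.6278, 0.303, 0.1325]
eef_rot: [180.0, 0.0, 180.0]
ft_force: [-0.0, -0.2, -1.3]
gripper_width: 0.259
grip_force: 20.3
```

Run:
```python
from h import *
for i in range(2): look(["load_cap","brass_ring","cell_base"],'w22')
```

```text
t 48.25 tcp [0.6278 0.3031 0.1325] [1.8000e+02 1.0000e-02 1.7999e+02] w 23.6 F [ 0.5 -0.3 -0.5] gf 20.2758047869429
load_cap 0.58 5626 ztop 0.1545 zmed 0.1542 zlow 0.124 circ [0.6274 0.3015 0.0121] rel [-0.0004 -0.0016]
brass_ring 0.62 2086 ztop 0.0553 zmed 0.0542 zlow 0.0371 circ [0.6276 0.302  0.0327] rel [-0.0002 -0.0011]
cell_base 0.96 7655 ztop 0.0207 zmed 0.0195 zlow 0.0148 circ [0.6279 0.3022 0.0569] rel [ 0.0001 -0.0009]
t 48.45 tcp [0.6278 0.3033 0.1324] [-180.    0. -180.] w 23.5 F [ 0.2  0.3 -0.3] gf 20.275734420865774
load_cap 0.87 5521 ztop 0.1545 zmed 0.1542 zlow 0.1247 circ [0.6277 0.3018 0.0113] rel [-0.0001 -0.0015]
brass_ring 0.77 2273 ztop 0.0552 zmed 0.0542 zlow 0.0325 circ [0.6278 0.3021 0.0328] rel [ 0.     -0.0012]
cell_base 0.75 7879 ztop 0.0207 zmed 0.0195 zlow 0.0145 circ [0.6279 0.3024 0.057 ] rel [ 0.0002 -0.0008]
```

View pics/w22.png

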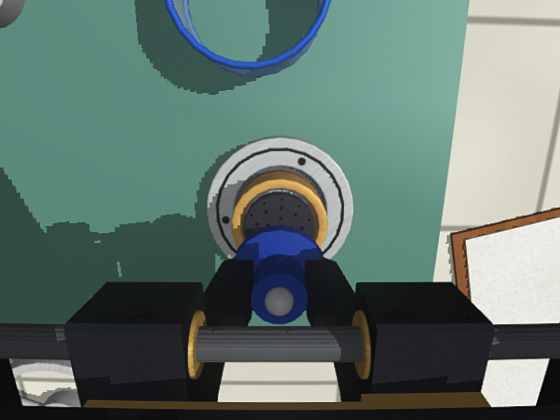

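The cap is upright, ball at (280,300), with the small stone inside the ring below at (280,212). Lowering it.

drive_tool --linear '[[0, 0, 0.1], [0, 0, 0.2], [0, 0, 0.28], [0, 0, 0.32], [0, 0, 0.35], [0, 0, 0.37], [0, 0, 0.38], [0, 0, 0.385]]' --rot '[[0, 0, 0], [0, 0, 0], [0, 0, 0], [0, 0, 0], [0, 0, 0], [0, 0, 0], [0, 0, 0], [0, 0, 0]]' --jaw '[0.2, 0.2, 0.2, 0.2, 0.2, 0.2, 0.2, 0.2]'

```text
time_s: 49.4
ee_pos: [0.6279, 0.3033, 0.0749]
eef_rot: [180.0, 0.0, -180.0]
ft_force: [-0.3, -0.5, -0.2]
gripper_width: 0.265
grip_force: 20.3
```

drive_tool --linear '[[0, 0, 0.003], [0, 0, 0.007], [0, 0, 0.008], [0, 0, 0.008]]' --rot '[[0, 0, 0], [0, 0, 0], [0, 0, 0], [0, 0, 0]]' --jaw '[0.2, 0.2, 0.2, 0.2]'

```text
time_s: 49.8
ee_pos: [0.6279, 0.3033, 0.0738]
eef_rot: [180.0, 0.0, 180.0]
ft_force: [0.3, 0.1, 1.9]
gripper_width: 0.265
grip_force: 20.3
```

Run:
```python
from h import *
look(["load_cap","brass_ring"],'w23')
```

```text
t 49.85 tcp [0.6279 0.3033 0.0738] [ 1.7999e+02  3.0000e-02 -1.8000e+02] w 23.4 F [0.3 0.9 1.2] gf 20.292023001238704
load_cap 0.7 5570 ztop 0.0957 zmed 0.0954 zlow 0.0654 circ [0.6273 0.3024 0.0114] rel [-0.0006 -0.0009]
brass_ring 0.78 3303 ztop 0.0553 zmed 0.0542 zlow 0.0341 circ [0.6267 0.302  0.0327] rel [-0.0011 -0.0013]
```

Contact is made, so release and rise.

drive_tool --linear '[[0, 0, 0], [0, 0, 0], [0, 0, 0], [0, 0, 0], [0, 0, -0.1], [0, 0, -0.3], [0, 0, -0.55], [0, 0, -0.8]]' --rot '[[0, 0, 0], [0, 0, 0], [0, 0, 0], [0, 0, 0], [0, 0, 0], [0, 0, 0], [0, 0, 0], [0, 0, 0]]' --jaw '[0.4, 0.55, 0.7, 0.8, 0.8, 0.8, 0.8, 0.8]'

```text
time_s: 50.75
ee_pos: [0.6275, 0.3032, 0.1946]
eef_rot: [-180.0, -0.0, -180.0]
ft_force: [0.3, -0.3, 0.5]
gripper_width: 0.799
grip_force: 0.0
```

drive_tool --linear '[[0, 0, -0.2], [0, 0, -0.4], [0, 0, -0.4], [0, 0, -0.4], [0, 0, -0.4], [0, 0, -0.4]]' --rot '[[0, 0, 0], [0, 0, 0], [0, 0, 0], [0, 0, 0], [0, 0, 0], [0, 0, 0]]' --jaw '[0.8, 0.8, 0.8, 0.8, 0.8, 0.8]'

```text
time_s: 51.35
ee_pos: [0.6275, 0.3031, 0.2518]
eef_rot: [-180.0, -0.2, -180.0]
ft_force: [0.4, 0.1, -0.0]
gripper_width: 0.799
grip_force: 0.0
```

Run:
```python
from h import *
p=look(["load_cap","small_stone","brass_ring","cell_base","water_jacket","dial_gauge"],'w24')
P=pts(p,silhouettes(p,"load_cap")[0]['pixels'])
for a,b in((.086,.093),(.065,.0705),(.093,.1)):
    Q=P[(P[:,2]>a)&(P[:,2]<b)]
    if len(Q)>10: print(a,b,len(Q),np.round(circ(Q),4))
```

```text
t 51.4 tcp [0.6276 0.3032 0.2521] [-1.7997e+02 -1.2000e-01 -1.8000e+02] w 70.2 F [-0.2  0.3  0.1] gf 0.0
load_cap 0.73 1743 ztop 0.0949 zmed 0.0935 zlow 0.0676 circ [0.6281 0.3016 0.0119] rel [ 0.0005 -0.0016]
brass_ring 0.95 1259 ztop 0.0553 zmed 0.0541 zlow 0.0413 circ [0.6277 0.3018 0.0329] rel [ 0.0002 -0.0014]
cell_base 0.72 4877 ztop 0.0208 zmed 0.0194 zlow 0.0146 circ [0.6275 0.3021 0.0569] rel [-0.     -0.0011]
water_jacket 0.7 2175 ztop 0.0516 zmed 0.0505 zlow 0.0032 circ [0.4781 0.2831 0.0507] rel [-0.1494 -0.0201]
dial_gauge 0.93 2968 ztop 0.0222 zmed 0.021 zlow 0.0068 circ [0.4644 0.0922 0.0284] rel [-0.1631 -0.2111]
0.086 0.093 425 [0.6281 0.3017 0.0121]
0.065 0.0705 1042 [0.6279 0.3016 0.0229]
0.093 0.1 124 [0.6278 0.3015 0.0059]
```

View pics/w24.png

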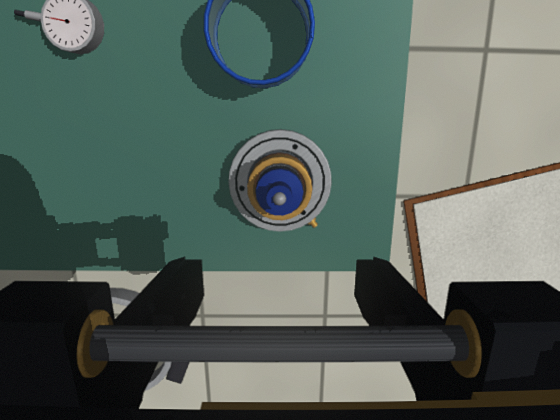

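The finished stack stands at (280,190), cap upright and concentric with the ring. The jacket and gauge have not moved.

```bash
python3 -c "
from cell import job
print(job.close_job())"
```

```text
the job is handed in; nothing more can be done
None
```

The consolidation cell is built in the order asked, with each part lowered into contact before release and the stack centred to within about 1 mm by the wrist camera; I handed it in at about 51 s, with the water jacket and dial gauge left where they lay.

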